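# Set the marking stage without backlash and load the plugs

## Robot

A 6-joint arm with a two-finger parallel gripper is mounted at the origin on the work surface. World frame = base frame: x ahead of the robot, y to its left, z up, the work surface at z = 0. Lengths are in mm, angles in rad, forces in N, time in s.
With the tool pointing down it reaches from about 250 to 725 mm from the base axis. Payload 4 kg.
Tool frame: the origin (TCP) lies at the very end of the fingers, on their centre line; the grasp point (between the pads) lies 19 mm behind it (pinch_z is the distance from the TCP to the grasp point, in mm); z points along the fingers, y is the line along which they close (so a half turn about z gives the same grasp; the last joint's range is limited). The gripper opens to 85 mm and grips with 20 to 120 N. Pads are 22 mm wide; open, the fingers measure 114 mm over their backs; the gripper's body (76 mm by 85 mm) begins 54 mm behind the grasp point. The pads swing forward as they close: fully open they stand 13 mm farther back than shut.
Start: joints at [1.238, 0.241, 0.005, 1.335, 0, 1.571], TCP at [163.343, 472.566, 231.306] pointing down, gripper open.
Joint ranges: [-2.72, 2.72], [-1.05, 1.87], [-1.09, 1.28], [-1.99, 2.15], [-1.42, 1.44], [-3.14, 3.14]. Speed limits (rad/s): [2.79, 2.79, 3.14, 3.14, 3.14, 3.14].

## Interface

Orientations are given as a unit quaternion [x, y, z, w].
In Python, from plant import * gives the robot as it stands.
- The arm moves only by the tool move_arm, never from a script. Its argument "motion" is a list of rows, each an object of numbers: "dx", "dy", "dz": the shift along the world's x, y, z in m; "wx", "wy", "wz": the turn, a rotation vector about the world's x, y, z in degrees. A call has 1 to 5 rows; each row shifts and turns the commanded pose from where the row before left it; what a row does not reach is not made up. A row lasts 1/12 s, in which the tool goes at most 41.7 mm and 7.16 degrees, less where a joint would pass 70% of its speed; a pose out of reach is approached as far as the arm can. A call is refused whole if a number of a shift passes 0.0417 or a number of a turn 7.16, either way. A call with a gripper value outside its range is refused whole. "claw" is the gripper command: -1 is shut, 1 is fully open, values between are in proportion, set as the call begins (left out, the last holds). The fingers move at their own pace and stop on an object; the grip force is fixed at half the most. Time passes only in rows, so rows that do not move let the fingers close. It gives the time, the measured TCP pose, the force, the opening and the grip force at its end, in the units of the state.
- get_state(): the state, without advancing time (a new reading comes with each control period).
- snapshot(name): name is "side" or "top" or "wrist"; returns a dict with "image" (480x640x3 uint8, red, green, blue), "depth" (480x640 float32, mm along the optical axis (not along the pixel's ray), 0 where there is no reading), "intrinsics" (3x3 intrinsics, pixels), "R" (3x3) and "t" (3): a world point X has camera coordinates R X + t; the wrist camera has in their place "T_tool_cam" (4x4, takes a point from camera to tool coordinates, whose origin is the TCP and whose axes are the flange's). Camera axes: x right, y down, z forward; pixel columns grow to the right and rows downward; lengths in mm; the calibration is good to about 2 mm. A picture is of the moment at which its call begins: read the wrist's pose just before it.
- job_done(): hands the job in; it is judged then, once.
Trained networks look in the newest picture that a camera, given by its name, has taken for a name from the list of things; names that differ only in an ending like _2 or _b are one class to them, and where a whole thing is asked for, a point or a joint stands for the part that bears it (a point fixed in the world has none). Each returns a list of dicts, best first, with "conf" (0 to 1); they miss things now and then, are a little off and sometimes report something else, mostly with a low value. They report only what shows in the picture. A call takes as long as a camera call. They do not tell look-alikes from the thing itself.
- find_in(camera, name): "location" ([column, row] in pixels, amid what is visible of it).
- regions_of(camera, name): "pixels" (480x640 bool, what is visible of it) and "location" ([column, row] in pixels, amid what is visible of it).
The state is a dict: "t": time; "qpos": joint angles; "joint_velocities": joint speeds; "joint_torque": joint torques, N m; "tool_pos": TCP position; "tcp_rot": TCP orientation; "contact_force": force on the tool from outside, world axes, zero at the start; "wrist_torque": the same for the moment, N m; "grip_width": finger opening in mm; "gripper_force": force on a finger pad.
Only numpy, scipy, OpenCV 4.12 (cv2) and the standard library are available. Lean on these libraries where they do the work, as an engineer would, in place of code of your own. Each camera call takes 0.05 s, during which the arm holds its last target. There are 200 camera calls.

## Task

Get the marking stage ready for a run: first turn the handwheel back anticlockwise (seen from above) until its red line is well past the red pointer, about an eighth of a turn beyond it, then bring it up clockwise so that the line comes to rest on the pointer with the slack taken up, and then throw the clamp lever right over, away from the robot, to lock the slide. After that, stand every plug from the blue mat upright on a black spot of its own on the carriage, centred, its orange key facing the spot's orange line, and when all are loaded press the green button; leave the dial, the lever and the other things on the bench as they are.

Things in the scene. Friction and masses are not known exactly. Their poses are not given: they have to be found in the camera images.
- stage: the fixed marking stage, origin at the middle of its underside, on the bench. Stage frame: x away from the robot at yaw 0, y along the cross-slide, z up. Steel bed 190 (x) x 460 (y) mm. Handwheel axis vertical at stage x = 0, y = -190 mm: grey disc 120 mm in diameter, top face 76 mm above the bench. White carriage centred at y = +40 mm, clamp lever at y = +205 mm. Nothing on it stands above 120 mm
- wheel_mark (a point): rim end of the red line on the handwheel, 60 mm from the axis; turns with the wheel. The fixed red pointer stands at the rim on the stage +x side of the axis (stage x = +60, y = -190 mm): the wheel is on its mark when the red line points along stage +x at it
- ready (a joint): travel of the green push button, 0 = up, 0.006 m = fully pressed, sprung, about 5 N; springs back
- ready_top (a point): middle of the top face of the green button, 36 mm diameter, 22 mm above the bench, on a fixed round black housing
- crank_grip (a point): middle of the wheel's upright crank handle, a black round grip 17 mm in diameter and 38 mm tall that spins freely on its own pin, 47 mm from the wheel axis across from the red line; this point is 20 mm above the wheel's top face (97 mm above the bench). Pinch it from above and carry it round the axis; turning takes about 0.15 N m (3 to 4 N at the crank), the wheel stays where it is left
- wheel (a joint): where the handwheel stands in its lost motion against the screw, 0 to 0.5 rad: 0.5 = slack taken up clockwise (the wheel bears on the screw clockwise), 0 = taken up anticlockwise. Between the two the wheel turns but the screw and carriage stay. Clockwise angle of the red line past the pointer = slide / 0.01 + wheel - 0.5 rad
- slide (a joint): position of the carriage along stage +y, m, moved by the screw at 10 mm per rad (clockwise is +y). 0 = the right place (red line on its rim at the red line of the bed), reached when the wheel is on its mark with the slack taken up clockwise; if the mark is come to anticlockwise it is 5 mm too far
- clamp (a joint): slide clamp lever, 0 = open, leaning to stage -x; 1.0 rad = locked, leaning to stage +x. Stays where it is left, needs about 1 N at the ball. It does not actually block the wheel
- clamp_tip (a point): centre of the lever's red ball, 26 mm diameter, 65 mm from the pivot; the pivot axis runs along stage y, 34 mm above the bench at stage x = 0, y = +205 mm, so the ball is about 91 mm above the bench at both ends and 99 mm midway
- pad0 (a point): centre of one of four black round spots, 54 mm diameter, painted flat on the white carriage (250 x 240 mm, top 45 mm above the bench, 8 mm rim along its edges); spots are at stage +-50 mm in x and y about the carriage centre, and move with it. Axes as the stage frame. An orange line (26 to 46 mm from the centre) points towards stage +x: the plug's key must face along it
- pad1 (a point): centre of one of four black round spots, 54 mm diameter, painted flat on the white carriage (250 x 240 mm, top 45 mm above the bench, 8 mm rim along its edges); spots are at stage +-50 mm in x and y about the carriage centre, and move with it. Axes as the stage frame. An orange line (26 to 46 mm from the centre) points towards stage +x: the plug's key must face along it
- pad2 (a point): centre of one of four black round spots, 54 mm diameter, painted flat on the white carriage (250 x 240 mm, top 45 mm above the bench, 8 mm rim along its edges); spots are at stage +-50 mm in x and y about the carriage centre, and move with it. Axes as the stage frame. An orange line (26 to 46 mm from the centre) points towards stage +x: the plug's key must face along it
- pad3 (a point): centre of one of four black round spots, 54 mm diameter, painted flat on the white carriage (250 x 240 mm, top 45 mm above the bench, 8 mm rim along its edges); spots are at stage +-50 mm in x and y about the carriage centre, and move with it. Axes as the stage frame. An orange line (26 to 46 mm from the centre) points towards stage +x: the plug's key must face along it
- plug0: connector plug, 60 g, may be absent; origin at the centre of its underside, z up. Black round flange 48 mm diameter, 12 mm thick, with a grey square body 24 x 24 mm on top (sides along the plug's x and y), overall height 46 mm; an orange key juts out at the rim along plug +x. All plugs are alike; they start on a fixed blue mat 240 x 240 mm, 6 mm thick
- key0 (a point): the orange key of plug0, 31 mm from its axis along plug +x, 6 mm above its underside
- plug1: connector plug, 60 g, may be absent; origin at the centre of its underside, z up. Black round flange 48 mm diameter, 12 mm thick, with a grey square body 24 x 24 mm on top (sides along the plug's x and y), overall height 46 mm; an orange key juts out at the rim along plug +x. All plugs are alike; they start on a fixed blue mat 240 x 240 mm, 6 mm thick
- key1 (a point): the orange key of plug1, 31 mm from its axis along plug +x, 6 mm above its underside
- plug2: connector plug, 60 g, may be absent; origin at the centre of its underside, z up. Black round flange 48 mm diameter, 12 mm thick, with a grey square body 24 x 24 mm on top (sides along the plug's x and y), overall height 46 mm; an orange key juts out at the rim along plug +x. All plugs are alike; they start on a fixed blue mat 240 x 240 mm, 6 mm thick
- key2 (a point): the orange key of plug2, 31 mm from its axis along plug +x, 6 mm above its underside
- plug3: connector plug, 60 g, may be absent; origin at the centre of its underside, z up. Black round flange 48 mm diameter, 12 mm thick, with a grey square body 24 x 24 mm on top (sides along the plug's x and y), overall height 46 mm; an orange key juts out at the rim along plug +x. All plugs are alike; they start on a fixed blue mat 240 x 240 mm, 6 mm thick
- key3 (a point): the orange key of plug3, 31 mm from its axis along plug +x, 6 mm above its underside
- usb_stick: black USB stick, 55 x 18 x 9 mm, a bystander to be left alone; origin at its underside (its frame's x runs along it)
- driver: screwdriver, 170 mm, a bystander to be left alone; origin at its underside (its frame's x runs along it)
- mouse: round black computer mouse, 66 mm across, 34 mm tall, a bystander to be left alone; origin at its underside
There are look-alikes about, which are no part of the job. What is shaped like the part that bears ready but brown or purple is not meant.

How it is judged (in metres and radians):
On the way, in this order (a step that is already met when the one before it is completed fails the run):
1. the wheel has been turned back anticlockwise past the mark far enough that the carriage is short of its place (value of joint slide below -0.001 m and value of joint wheel below 0.1 rad), for 0.05 s.
2. the wheel's red line is back on the pointer, with the slack taken up clockwise (x of wheel_mark in the frame of stage above 0.04 m and y of wheel_mark in the frame of stage between -0.1955 and -0.1845 m and value of joint wheel above 0.35 rad and value of joint slide between -0.002 and 0.002 m), for 0.3 s.
3. the clamp lever is locked (all of step 2 and value of joint clamp above 0.85 rad), for 0.2 s.
4. every plug stands on a spot of its own with its key at the orange line (((horizontal distance between plug0 and pad0 below 0.007 m and x of key0 in the frame of pad0 above 0.02 m and y of key0 in the frame of pad0 between -0.009 and 0.009 m and z of plug0 in the frame of pad0 between -0.004 and 0.004 m) or (horizontal distance between plug0 and pad1 below 0.007 m and x of key0 in the frame of pad1 above 0.02 m and y of key0 in the frame of pad1 between -0.009 and 0.009 m and z of plug0 in the frame of pad1 between -0.004 and 0.004 m) or (horizontal distance between plug0 and pad2 below 0.007 m and x of key0 in the frame of pad2 above 0.02 m and y of key0 in the frame of pad2 between -0.009 and 0.009 m and z of plug0 in the frame of pad2 between -0.004 and 0.004 m) or (horizontal distance between plug0 and pad3 below 0.007 m and x of key0 in the frame of pad3 above 0.02 m and y of key0 in the frame of pad3 between -0.009 and 0.009 m and z of plug0 in the frame of pad3 between -0.004 and 0.004 m)) and ((horizontal distance between plug1 and pad0 below 0.007 m and x of key1 in the frame of pad0 above 0.02 m and y of key1 in the frame of pad0 between -0.009 and 0.009 m and z of plug1 in the frame of pad0 between -0.004 and 0.004 m) or (horizontal distance between plug1 and pad1 below 0.007 m and x of key1 in the frame of pad1 above 0.02 m and y of key1 in the frame of pad1 between -0.009 and 0.009 m and z of plug1 in the frame of pad1 between -0.004 and 0.004 m) or (horizontal distance between plug1 and pad2 below 0.007 m and x of key1 in the frame of pad2 above 0.02 m and y of key1 in the frame of pad2 between -0.009 and 0.009 m and z of plug1 in the frame of pad2 between -0.004 and 0.004 m) or (horizontal distance between plug1 and pad3 below 0.007 m and x of key1 in the frame of pad3 above 0.02 m and y of key1 in the frame of pad3 between -0.009 and 0.009 m and z of plug1 in the frame of pad3 between -0.004 and 0.004 m)) and ((horizontal distance between plug2 and pad0 below 0.007 m and x of key2 in the frame of pad0 above 0.02 m and y of key2 in the frame of pad0 between -0.009 and 0.009 m and z of plug2 in the frame of pad0 between -0.004 and 0.004 m) or (horizontal distance between plug2 and pad1 below 0.007 m and x of key2 in the frame of pad1 above 0.02 m and y of key2 in the frame of pad1 between -0.009 and 0.009 m and z of plug2 in the frame of pad1 between -0.004 and 0.004 m) or (horizontal distance between plug2 and pad2 below 0.007 m and x of key2 in the frame of pad2 above 0.02 m and y of key2 in the frame of pad2 between -0.009 and 0.009 m and z of plug2 in the frame of pad2 between -0.004 and 0.004 m) or (horizontal distance between plug2 and pad3 below 0.007 m and x of key2 in the frame of pad3 above 0.02 m and y of key2 in the frame of pad3 between -0.009 and 0.009 m and z of plug2 in the frame of pad3 between -0.004 and 0.004 m)) and ((horizontal distance between plug3 and pad0 below 0.007 m and x of key3 in the frame of pad0 above 0.02 m and y of key3 in the frame of pad0 between -0.009 and 0.009 m and z of plug3 in the frame of pad0 between -0.004 and 0.004 m) or (horizontal distance between plug3 and pad1 below 0.007 m and x of key3 in the frame of pad1 above 0.02 m and y of key3 in the frame of pad1 between -0.009 and 0.009 m and z of plug3 in the frame of pad1 between -0.004 and 0.004 m) or (horizontal distance between plug3 and pad2 below 0.007 m and x of key3 in the frame of pad2 above 0.02 m and y of key3 in the frame of pad2 between -0.009 and 0.009 m and z of plug3 in the frame of pad2 between -0.004 and 0.004 m) or (horizontal distance between plug3 and pad3 below 0.007 m and x of key3 in the frame of pad3 above 0.02 m and y of key3 in the frame of pad3 between -0.009 and 0.009 m and z of plug3 in the frame of pad3 between -0.004 and 0.004 m))), for 0.2 s.
5. the green button has been pressed (value of joint ready above 0.004 m), for 0.05 s.
At the end, for the whole second after the job is handed in: Red line within 5.5 mm of the pointer, slack taken up clockwise (wheel above 0.35 rad), carriage within 2 mm of its place; clamp above 0.85 rad; every plug present upright and at rest, within 7 mm of a spot's centre, key pointing along the orange line to within 9 mm (all of step 3 and all of step 4 and angle between each of plug0, plug1, plug2, plug3's own z axis and vertical below 0.1 rad and linear speed of each of plug0, plug1, plug2, plug3 below 0.02 m/s); the robot touches nothing.
It fails at once if the usb_stick is disturbed (moved over 5 cm) (distance of usb_stick from where it was at the start of the episode above 0.05 m).
It fails at once if the driver is disturbed (moved over 5 cm) (distance of driver from where it was at the start of the episode above 0.05 m).
It fails at once if the mouse is disturbed (moved over 5 cm) (distance of mouse from where it was at the start of the episode above 0.05 m).
Of plug0, plug1, plug2, plug3 only 3 to 4 are there at a start; the rules pass over those that are not, and their reading is None.
At some moment in a run one of plug0, plug1, plug2, plug3 may be knocked a few centimetres aside while the robot is not near it.
It also fails if it takes over 208 s, if anything falls off the work surface, if the arm or the gripper's body presses on something with over 40 N, if the wrist force passes 120 N, or if a joint passes its speed limit or range.

## Working session

There is one attempt and no reset: what is moved stays moved. The work goes in short steps, Python scripts to look and compute and a tool call to move; the robot and the scene stay as the last step left them, time stands still between calls to the robot, and variables do not carry over. Pictures are saved under pics/ and viewed, at most 14 in all, crops included, and the job is handed in when it is done.

Besides the shell and the picture viewer there is one more tool, called as name([rows], argument=value, ...), one row to a line, values as JSON. move_arm: Moves the arm, as the interface text tells. Its arguments: {"type":"object","properties":{"motion":{"type":"array","items":{"type":"object","properties":{"dx":{"type":"number"},"dy":{"type":"number"},"dz":{"type":"number"},"wx":{"type":"number"},"wy":{"type":"number"},"wz":{"type":"number"}}}},"claw":{"type":"number"}},"required":["motion"]}

```bash
mkdir -p pics; cat > h.py <<'E'
from plant import *
import numpy as np, cv2
from scipy.spatial.transform import Rotation as Rn
def cam(name):
    st=get_state(); s=snapshot(name)
    if name=="wrist":
        T=np.eye(4);T[:3,:3]=Rn.from_quat(st["tcp_rot"]).as_matrix();T[:3,3]=st["tool_pos"]
        C=T@np.array(s["T_tool_cam"]); R=C[:3,:3].T; t=-R@C[:3,3]
    else: R=np.array(s["R"]);t=np.array(s["t"])
    s["Rw"]=R;s["tw"]=t;return s
def onplane(s,px,z):
    K=np.array(s["intrinsics"]); px=np.atleast_2d(np.array(px,float))
    d=np.c_[px,np.ones(len(px))]@np.linalg.inv(K).T@s["Rw"]; c=-s["Rw"].T@s["tw"]
    return c+d*((z-c[2])/d[:,2])[:,None]
def proj(s,X):
    p=np.atleast_2d(X)@s["Rw"].T+s["tw"]; q=p@np.array(s["intrinsics"]).T; return q[:,:2]/q[:,2:]
def world(s,mask):
    v,u=np.nonzero(mask&(s["depth"]>0)); z=s["depth"][v,u]
    c=np.c_[u,v,np.ones(len(u))]@np.linalg.inv(s["intrinsics"]).T*z[:,None]
    return (c-s["tw"])@s["Rw"]
def save(s,n,crop=None,f=1):
    im=s["image"][:,:,::-1]
    if crop: im=im[crop[1]:crop[3],crop[0]:crop[2]]
    cv2.imwrite("pics/"+n+".png",cv2.resize(im,None,fx=f,fy=f,interpolation=cv2.INTER_CUBIC))
E
python3 - <<'E'
from h import *
for n in("top","side"):
    s=cam(n);save(s,n)
    print(n,-s["Rw"].T@s["tw"],s["Rw"][2])
    for k in("plug0","crank_grip","wheel_mark","clamp_tip","ready_top","pad0","key0","mouse","usb_stick","driver"):
        print(k,[(np.round(d["location"]).tolist(),round(d["conf"],2)) for d in find_in(n,k)])
print({k:np.round(v,3).tolist() for k,v in get_state().items()})
E
```

```text
top [ 364.66874097    9.30599536 1353.73385248] [ 0.12092559 -0.02275236 -0.99240079]
plug0 [([455.0, 262.0], 0.85), ([418.0, 267.0], 0.57), ([407.0, 234.0], 0.51)]
crank_grip []
wheel_mark [([334.0, 219.0], 0.89)]
clamp_tip []
ready_top [([391.0, 166.0], 0.72), ([415.0, 266.0], 0.72), ([384.0, 197.0], 0.69), ([360.0, 311.0], 0.42)]
pad0 [([238.0, 232.0], 0.61), ([175.0, 242.0], 0.2)]
key0 [([404.0, 236.0], 0.86), ([422.0, 264.0], 0.72), ([455.0, 263.0], 0.64)]
mouse [([331.0, 169.0], 0.9), ([237.0, 232.0], 0.52), ([406.0, 232.0], 0.48), ([416.0, 266.0], 0.44)]
usb_stick [([342.0, 281.0], 0.66)]
driver [([179.0, 306.0], 0.62)]
side [ 232.52118331 -612.37985693  759.22721584] [ 0.3309097   0.63153495 -0.70118641]
plug0 [([386.0, 433.0], 0.76), ([348.0, 386.0], 0.68), ([381.0, 350.0], 0.66)]
crank_grip [([315.0, 247.0], 0.6)]
wheel_mark [([338.0, 257.0], 0.75)]
clamp_tip [([242.0, 153.0], 0.61), ([280.0, 200.0], 0.46)]
ready_top [([453.0, 299.0], 0.64), ([404.0, 306.0], 0.63)]
pad0 [([281.0, 204.0], 0.89), ([339.0, 257.0], 0.74), ([303.0, 221.0], 0.37)]
key0 [([381.0, 349.0], 0.91), ([240.0, 151.0], 0.67), ([350.0, 380.0], 0.58), ([386.0, 436.0], 0.56)]
mouse [([397.0, 251.0], 0.6)]
usb_stick [([280.0, 312.0], 0.57)]
driver [([186.0, 199.0], 0.58), ([340.0, 258.0], 0.29)]
{'t': 1.1, 'qpos': [1.238, 0.241, 0.005, 1.335, 0.0, 1.571], 'joint_velocities': [-0.001, 0.001, -0.001, 0.0, -0.0, -0.001], 'joint_torque': [-0.0, -37.222, 25.269, 0.001, -0.0, 0.0], 'tool_pos': [163.335, 472.577, 231.313], 'tcp_rot': [0.166, 0.986, 0.0, -0.0], 'contact_force': [0.933, -0.49, 0.447], 'wrist_torque': [-0.003, -0.008, -0.009], 'gripper_force': 0.0, 'grip_width': 85.46}
```

View pics/top.png

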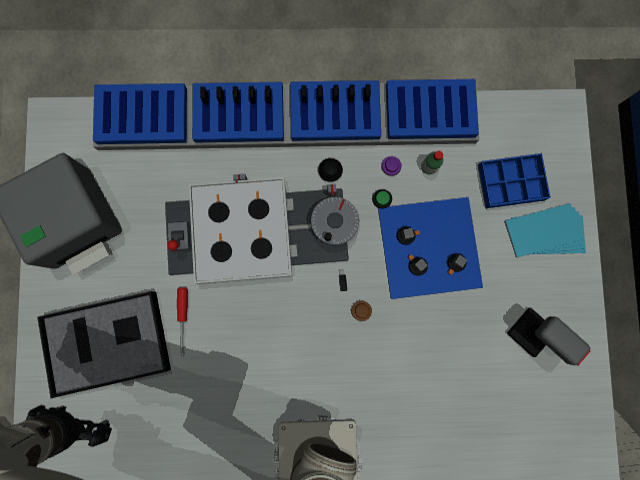

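View pics/side.png

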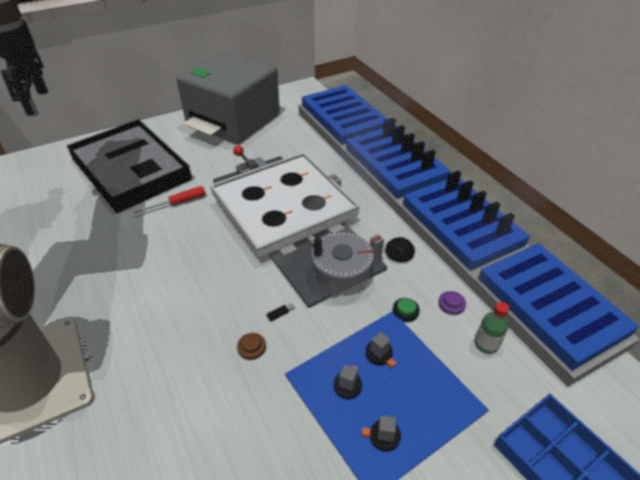

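The top view shows the green button at (383,198), with look-alikes in purple (391,166) and brown (361,310). There are three plugs, at (407,234), (418,266) and (457,262). The pointer is at (331,188), and the red line at (341,205) is clockwise of it. The crank is at (327,237) and the lever ball at (173,245).

```bash
python3 - <<'E'
from h import *
s=cam("top");im=s["image"];h=cv2.cvtColor(im,cv2.COLOR_RGB2HSV)
g=im.max(2)<60
n,l,st,c=cv2.connectedComponentsWithStats(g[195:265,200:275].astype(np.uint8))
P=[c[i]+[200,195] for i in range(1,n) if st[i,4]>150]
pw=onplane(s,P,45);print("pads",np.round(pw,1).tolist(),st[1:,4])
d=world(s,np.pad(np.ones((60,60),bool),((190,230),(305,275))))
top=d[(abs(d[:,2]-76)<4)];
(cx,cy),r=cv2.minEnclosingCircle(top[:,:2].astype(np.float32));print("wheel",cx,cy,r,top.mean(0))
cr=d[(d[:,2]>95)];print("crank?",len(cr),np.median(cr,0))
hh=h[...,0].astype(int);red=((hh<8)|(hh>172))&(h[...,1]>130)&(h[...,2]>70)
def cc(m,x0,y0,x1,y1):
    n,l,st,c=cv2.connectedComponentsWithStats(m[y0:y1,x0:x1].astype(np.uint8));return [(c[i]+[x0,y0],st[i,4]) for i in range(1,n) if st[i,4]>4]
print("red",cc(red,320,180,360,240)); b=cc(red,160,230,185,260);print("ball",b,[onplane(s,q[0],91) for q in b])
gr=(hh>45)&(hh<80)&(h[...,1]>100);b=cc(gr,370,185,395,210);print("btn",b,[onplane(s,q[0],22) for q in b])
org=(hh>3)&(hh<18)&(h[...,1]>150)&(h[...,2]>120);b=cc(org,385,200,480,300);print("keys",[onplane(s,q[0],15) for q in b])
d=world(s,np.pad(np.ones((95,95),bool),((205,180),(385,160))))
d=d[(d[:,2]>44)&(d[:,2]<60)];
_,lab,cen=cv2.kmeans(d[:,:2].astype(np.float32),3,None,(3,50,.1),5,2)
for i in range(3):
    q=d[lab[:,0]==i,:2].astype(np.float32);print("plug",cv2.minAreaRect(q),len(q))
E
```

```text
pads [[627.5, 134.0, 45.0], [621.5, 233.9, 45.0], [527.4, 128.3, 45.0], [521.4, 227.9, 45.0]] [331 328 340 342]
wheel 597.242919921875 -52.84495544433594 68.0754165649414 [590.88721338 -55.53982813  76.38805178]
crank? 47 [545.51594355 -37.33303857 114.79784066]
red [(array([331.81818182, 189.72727273]), np.int32(22)), (array([341.15789474, 204.31578947]), np.int32(19))]
ball [(array([172.26506024, 244.63855422]), np.int32(83))] [array([[534.32580779, 336.57773372,  91.        ]])]
btn [(array([382.44242424, 197.46666667]), np.int32(165))] [array([[ 654.38943619, -184.30197642,   22.        ]])]
keys [array([[ 563.33670733, -270.66655923,   15.        ]]), array([[ 499.27234495, -251.75215181,   15.        ]]), array([[ 460.41641106, -352.61838971,   15.        ]])]
plug ((556.8557739257812, -241.5597686767578), (23.83681869506836, 24.635168075561523), 10.225964546203613) 95
plug ((484.1000671386719, -368.73858642578125), (24.713685989379883, 25.503952026367188), 56.55857467651367) 98
plug ((476.5340270996094, -268.483154296875), (23.84143829345703, 24.162540435791016), 39.722900390625) 100
```

The pads give a stage yaw of about 0.06 rad, and the red line is about 30° clockwise of the pointer. I'm moving over the wheel for a closer look.

move_arm([
  {"dx":0.0236,"dy":-0.0326,"dz":0.0043},
  {"dx":0.0236,"dy":-0.0326,"dz":0.0043},
  {"dx":0.0236,"dy":-0.0326,"dz":0.0043},
  {"dx":0.0236,"dy":-0.0326,"dz":0.0043},
  {"dx":0.0236,"dy":-0.0326,"dz":0.0043},
], claw=0.2)

```text
$.motion[0]: bad value
```

move_arm([
  {"dx":0.0236,"dy":-0.0326,"dz":0.0043},
  {"dx":0.0236,"dy":-0.0326,"dz":0.0043},
  {"dx":0.0236,"dy":-0.0326,"dz":0.0043},
  {"dx":0.0236,"dy":-0.0326,"dz":0.0043},
  {"dx":0.0236,"dy":-0.0326,"dz":0.0043},
])

```text
$.motion[0]: bad value
```

move_arm([
  {"dx":0.0236,"dy":-0.0326,"dz":0.0043},
  {"dx":0.0236,"dy":-0.0326,"dz":0.0043},
  {"dx":0.0236,"dy":-0.0326,"dz":0.0043},
  {"dx":0.0236,"dy":-0.0326,"dz":0.0043},
  {"dx":0.0236,"dy":-0.0326,"dz":0.0043},
])

```text
$.motion[0]: bad value
```

move_arm([
  {"dx":0,"dy":0,"dz":0},
  {"dx":0,"dy":0,"dz":0},
  {"dx":0,"dy":0,"dz":0},
])

```text
$.motion[0]: bad value
```

```bash
python3 - <<'E'
from h import *
s=cam("wrist");save(s,"w1");np.savez("w1.npz",**{k:s[k] for k in("image","depth","intrinsics","Rw","tw")})
print(np.round(s["T_tool_cam"],2).tolist(),s["intrinsics"],get_state()["tool_pos"],get_state()["contact_force"])
for X in[(588.7,-56,76),(550,-30,115),(640,-53,76)]:print(proj(s,X))
E
```

```text
[[0.0, -0.95, -0.31, 79.62], [1.0, 0.0, 0.0, -0.32], [-0.0, -0.31, 0.95, -142.46], [0.0, 0.0, 0.0, 1.0]] [[377.35606255   0.         321.17752814]
 [  0.         377.35606255 242.23756286]
 [  0.           0.           1.        ]] [163.33478912 472.5605906  231.29698274] [-0.4987299   0.07050862  0.27197268]
[[ 40.39176799 653.71010272]]
[[ 17.85074636 675.34951777]]
[[ 63.42502692 675.63256676]]
```

View pics/w1.png

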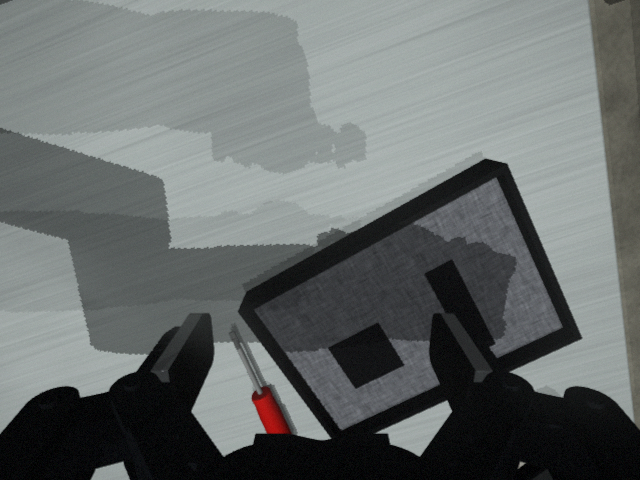

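The moves were refused, so the rows probably need all six keys. The wrist picture shows the view from the start pose, with the screwdriver at (265,410).

move_arm([
  {"dx":0.0236,"dy":-0.0326,"dz":0.0043,"wx":0,"wy":0,"wz":0},
  {"dx":0.0236,"dy":-0.0326,"dz":0.0043,"wx":0,"wy":0,"wz":0},
  {"dx":0.0236,"dy":-0.0326,"dz":0.0043,"wx":0,"wy":0,"wz":0},
  {"dx":0.0236,"dy":-0.0326,"dz":0.0043,"wx":0,"wy":0,"wz":0},
  {"dx":0.0236,"dy":-0.0326,"dz":0.0043,"wx":0,"wy":0,"wz":0},
], claw=0.2)

```text
t: 1.62
tool_pos: [281.9, 308.1, 253.1]
tcp_rot: [0.165, 0.986, 0.0, 0.0]
contact_force: [1.1, -0.3, 0.1]
grip_width: 51.0
gripper_force: 0.0
```

move_arm([
  {"dx":0.0236,"dy":-0.0326,"dz":0.0043,"wx":0,"wy":0,"wz":4.5},
  {"dx":0.0236,"dy":-0.0326,"dz":0.0043,"wx":0,"wy":0,"wz":4.5},
  {"dx":0.0236,"dy":-0.0326,"dz":0.0043,"wx":0,"wy":0,"wz":4.5},
  {"dx":0.0236,"dy":-0.0326,"dz":0.0043,"wx":0,"wy":0,"wz":4.5},
  {"dx":0.0236,"dy":-0.0326,"dz":0.0043,"wx":0,"wy":0,"wz":4.5},
])

```text
t: 2.03
tool_pos: [400.1, 144.8, 274.9]
tcp_rot: [-0.032, 0.999, 0.0, 0.0]
contact_force: [1.2, 0.3, 0.2]
grip_width: 51.4
gripper_force: 0.0
```

move_arm([
  {"dx":0.0236,"dy":-0.0326,"dz":0.0043,"wx":0,"wy":0,"wz":0},
  {"dx":0.0236,"dy":-0.0326,"dz":0.0043,"wx":0,"wy":0,"wz":0},
  {"dx":0.0236,"dy":-0.0326,"dz":0.0043,"wx":0,"wy":0,"wz":0},
  {"dx":0.0236,"dy":-0.0326,"dz":0.0043,"wx":0,"wy":0,"wz":0},
  {"dx":0.0236,"dy":-0.0326,"dz":0.0043,"wx":0,"wy":0,"wz":0},
])

```text
t: 2.45
tool_pos: [518.2, -18.4, 296.2]
tcp_rot: [-0.03, 1.0, 0.0, 0.0]
contact_force: [0.4, 0.8, 0.1]
grip_width: 51.5
gripper_force: 0.0
```

move_arm([
  {"dx":0.02,"dy":-0.03,"dz":0,"wx":0,"wy":0,"wz":0},
  {"dx":0,"dy":0,"dz":0,"wx":0,"wy":0,"wz":0},
  {"dx":0,"dy":0,"dz":0,"wx":0,"wy":0,"wz":0},
])

```text
t: 2.7
tool_pos: [537.8, -48.1, 294.8]
tcp_rot: [-0.028, 1.0, 0.0, -0.001]
contact_force: [-0.3, 0.0, 1.4]
grip_width: 51.2
gripper_force: 0.0
```

```bash
python3 - <<'E'
from h import *
s=cam("wrist");save(s,"w2");np.savez("w2.npz",**{k:s[k] for k in("image","depth","intrinsics","Rw","tw")})
print(get_state()["tool_pos"],get_state()["contact_force"])
for X in[(588.7,-56,76),(550,-30,115),(640,-53,76)]:print(proj(s,X))
E
```

```text
[537.16473632 -46.92247561 295.14993183] [ 0.36623522  0.07377533 -0.3273665 ]
[[310.26522209 253.76302206]]
[[340.47793628 229.23480957]]
[[310.75401331 299.43515773]]
```

View pics/w2.png

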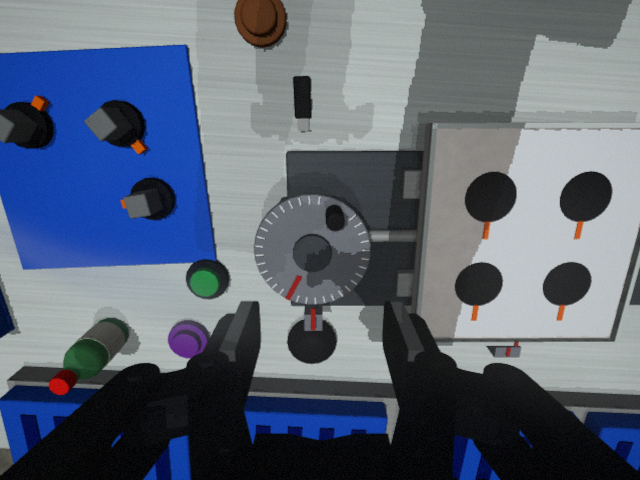

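The wrist view is clear: wheel at about (312,252), crank (336,218), red line (293,287), pointer (312,318), the four pads, and three plugs at (25,125), (116,123) and (149,200).

```bash
cat >> h.py <<'E'
def cc(m,x0,y0,x1,y1,a=4):
    n,l,st,c=cv2.connectedComponentsWithStats(m[y0:y1,x0:x1].astype(np.uint8));return [(c[i]+[x0,y0],int(st[i,4])) for i in range(1,n) if st[i,4]>a]
def masks(s):
    h=cv2.cvtColor(s["image"],cv2.COLOR_RGB2HSV);H=h[...,0].astype(int)
    red=((H<6)|(H>172))&(h[...,1]>130)&(h[...,2]>70); org=(H>=7)&(H<20)&(h[...,1]>150)&(h[...,2]>110)
    return red,org,(H>45)&(H<80)&(h[...,1]>120)&(h[...,2]>70)
E
python3 - <<'E'
from h import *
s=dict(np.load("w2.npz"));im=s["image"];red,org,gr=masks(s)
dark=im.max(2)<50
P=[q for q in cc(dark,440,150,620,320,500)];pw=onplane(s,[q[0] for q in P],45);print("pads",np.round(pw,1).tolist(),[q[1] for q in P])
c=pw.mean(0);print("centre",c)
b=cc(red,250,190,380,340,20);print("red",[(q[0],q[1],onplane(s,q[0],76)[0]) for q in b])
pts=np.argwhere(red[265:302,270:306])[:,::-1]+[270,265];w=onplane(s,pts,76)
vx,vy,x0,y0=cv2.fitLine(w[:,:2].astype(np.float32),2,0,.01,.01)[:,0];print("line ang",np.degrees(np.arctan2(vy,vx)),x0,y0)
d=world(s,np.pad(np.ones((130,140),bool),((185,165),(245,255))))
t=d[abs(d[:,2]-76)<2.5,:2];t=t[np.hypot(*(t-[590,-56]).T)<75]
print("wheel",cv2.minAreaRect(t.astype(np.float32)),len(t)); k=d[d[:,2]>105];print("crank",np.median(k,0),k.min(0),k.max(0),len(k))
b=cc(gr,180,250,240,300,50);print("btn",[(q[1],onplane(s,q[0],22)[0]) for q in b])
b=cc(org,0,50,220,260,15);print("keys",[(q[0],onplane(s,q[0],14)[0]) for q in b])
E
```

```text
pads [[525.0, 129.8, 45.0], [519.0, 229.8, 45.0], [624.9, 135.7, 45.0], [619.0, 235.9, 45.0]] [1939, 1917, 1517, 1504]
centre [571.95338825 182.78862422  45.        ]
red [(array([293.25833333, 287.025     ]), 120, array([626.66941859, -71.99576583,  76.        ])), (array([312.9047619 , 318.46666667]), 105, array([662.5351306, -49.5798929,  76.       ]))]
line ang -24.02211 626.7165 -72.01596
wheel ((586.7355346679688, -54.04839324951172), (118.24629974365234, 118.51224517822266), 57.378231048583984) 8509
crank [537.55074783 -39.91001095 115.54476988] [527.9661969  -79.14103065 105.32875133] [552.47746405 -22.5396441  312.91049375] 515
btn [(598, array([ 652.09417828, -181.95775361,   22.        ]))]
keys [(array([ 37.3125    , 102.58035714]), array([ 458.59905954, -351.2386542 ,   14.        ])), (array([137.81372549, 146.71568627]), array([ 497.97619516, -249.9967462 ,   14.        ])), (array([123.125, 203.5  ]), array([ 562.29516604, -272.54009605,   14.        ]))]
```

move_arm([
  {"dx":0.003,"dy":0.006,"dz":-0.035,"wx":0,"wy":0,"wz":0},
  {"dx":0.004,"dy":0.006,"dz":-0.035,"wx":0,"wy":0,"wz":0},
  {"dx":0,"dy":0,"dz":-0.035,"wx":0,"wy":0,"wz":0},
  {"dx":0,"dy":0,"dz":-0.035,"wx":0,"wy":0,"wz":0},
  {"dx":0,"dy":0,"dz":0,"wx":0,"wy":0,"wz":0},
])

```text
t: 3.17
tool_pos: [538.0, -32.3, 148.9]
tcp_rot: [-0.031, 0.999, 0.001, -0.007]
contact_force: [-1.9, 0.7, -0.8]
grip_width: 51.1
gripper_force: 0.0
```

```bash
python3 - <<'E'
from h import *
s=cam("wrist");save(s,"w3");print(get_state()["tool_pos"])
d=world(s,np.ones((480,640),bool));k=d[(d[:,2]>108)&(d[:,2]<122)&(np.hypot(d[:,0]-544,d[:,1]+35)<18)]
print("crank",np.median(k,0),k.min(0),k.max(0),len(k))
E
```

```text
[540.24130201 -32.71065709 152.65670386]
crank [542.35520191 -35.49150705 114.58481064] [535.24188313 -43.63631639 108.10259078] [552.08741652 -27.31798972 116.48059443] 850
```

View pics/w3.png

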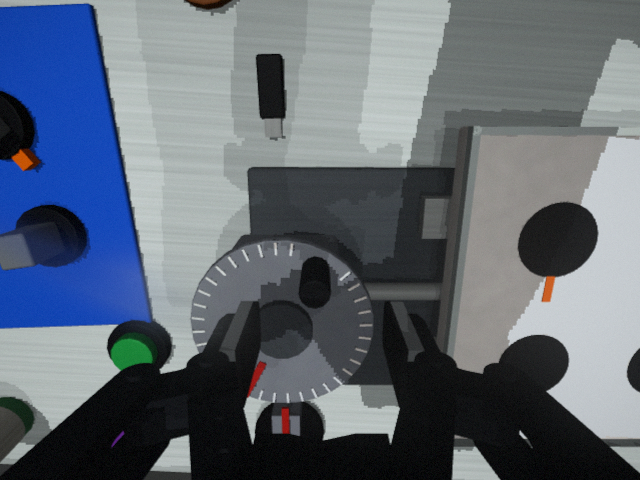

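The crank at (315,283) is between the fingers. I'll descend and pinch it.

move_arm([
  {"dx":0,"dy":-0.001,"dz":-0.035,"wx":0,"wy":0,"wz":0},
  {"dx":0,"dy":0,"dz":-0.035,"wx":0,"wy":0,"wz":0},
  {"dx":0,"dy":0,"dz":0,"wx":0,"wy":0,"wz":0},
  {"dx":0,"dy":0,"dz":0,"wx":0,"wy":0,"wz":0},
])

```text
t: 3.55
tool_pos: [544.1, -34.8, 87.1]
tcp_rot: [-0.03, 1.0, 0.0, -0.001]
contact_force: [0.8, -0.5, 0.9]
grip_width: 51.6
gripper_force: 0.0
```

move_arm([
  {"dx":0,"dy":0,"dz":0,"wx":0,"wy":0,"wz":0},
  {"dx":0,"dy":0,"dz":0,"wx":0,"wy":0,"wz":0},
  {"dx":0,"dy":0,"dz":0,"wx":0,"wy":0,"wz":0},
  {"dx":0,"dy":0,"dz":0,"wx":0,"wy":0,"wz":0},
  {"dx":0,"dy":0,"dz":0,"wx":0,"wy":0,"wz":0},
], claw=-1)

```text
t: 3.97
tool_pos: [546.3, -35.4, 88.5]
tcp_rot: [-0.03, 1.0, -0.0, 0.003]
contact_force: [-0.8, 1.5, 6.4]
grip_width: 15.3
gripper_force: 58.4
```

```bash
python3 - <<'E'
from h import *
st=get_state();print({k:np.round(st[k],2) for k in("tool_pos","contact_force","grip_width","gripper_force","tcp_rot")})
W=np.array([586.7,-54.]);p=np.array(st["tool_pos"][:2])-W;print(np.hypot(*p))
a0=np.degrees(np.arctan2(p[1],p[0]));print(a0)   # crank world angle; target stage angle 180+45(ACW) -> 3.4+180+45
A=np.radians(np.arange(a0,3.4+180+50,8)); q=W+47*np.c_[np.cos(A),np.sin(A)]
print(np.round(np.diff(q,axis=0),1).tolist(),np.degrees(A[-1])-183.4,q[0]-p-W)
E
```

```text
{'tool_pos': array([546.27, -35.41,  88.55]), 'contact_force': array([-0.77,  1.46,  6.37]), 'grip_width': np.float64(15.31), 'gripper_force': np.float64(58.42), 'tcp_rot': array([-0.03,  1.  , -0.  ,  0.  ])}
44.499112413018025
155.31360560721387
[[-2.3, -6.1], [-1.4, -6.4], [-0.5, -6.5], [0.4, -6.5], [1.3, -6.4], [2.2, -6.2], [3.0, -5.8], [3.8, -5.4], [4.5, -4.8]] 43.91360560721387 [-2.27232492  1.04449902]
```

move_arm([
  {"dx":-0.001,"dy":-0.0061,"dz":0.002,"wx":0,"wy":0,"wz":0},
  {"dx":-0.0014,"dy":-0.0064,"dz":0,"wx":0,"wy":0,"wz":0},
  {"dx":-0.0005,"dy":-0.0065,"dz":0,"wx":0,"wy":0,"wz":0},
  {"dx":0,"dy":0,"dz":0,"wx":0,"wy":0,"wz":0},
  {"dx":0,"dy":0,"dz":0,"wx":0,"wy":0,"wz":0},
])

```text
t: 4.38
tool_pos: [542.2, -55.7, 88.7]
tcp_rot: [-0.029, 1.0, -0.001, 0.001]
contact_force: [-0.4, -0.8, 4.9]
grip_width: 15.0
gripper_force: 59.7
```

move_arm([
  {"dx":0.0004,"dy":-0.0065,"dz":0,"wx":0,"wy":0,"wz":0},
  {"dx":0.0013,"dy":-0.0064,"dz":0,"wx":0,"wy":0,"wz":0},
  {"dx":0.0022,"dy":-0.0062,"dz":0,"wx":0,"wy":0,"wz":0},
  {"dx":0,"dy":0,"dz":0,"wx":0,"wy":0,"wz":0},
  {"dx":0,"dy":0,"dz":0,"wx":0,"wy":0,"wz":0},
])

```text
t: 4.8
tool_pos: [546.4, -74.2, 88.6]
tcp_rot: [-0.03, 1.0, -0.0, 0.001]
contact_force: [0.3, 0.4, 5.3]
grip_width: 15.1
gripper_force: 60.0
```

```bash
python3 - <<'E'
from h import *
st=get_state();print({k:np.round(st[k],2) for k in("tool_pos","contact_force","grip_width","gripper_force","tcp_rot")})
s=cam("wrist");save(s,"w4")
W=np.array([586.7,-54.]);p=np.array(st["tool_pos"][:2])-W;print(np.hypot(*p),np.degrees(np.arctan2(p[1],p[0]))%360-183.4)
E
```

```text
{'tool_pos': array([546.45, -74.18,  88.62]), 'contact_force': array([0.34, 0.37, 5.28]), 'grip_width': np.float64(15.1), 'gripper_force': np.float64(60.0), 'tcp_rot': array([-0.03,  1.  , -0.  ,  0.  ])}
45.027714471286316 23.222543280919552
```

View pics/w4.png

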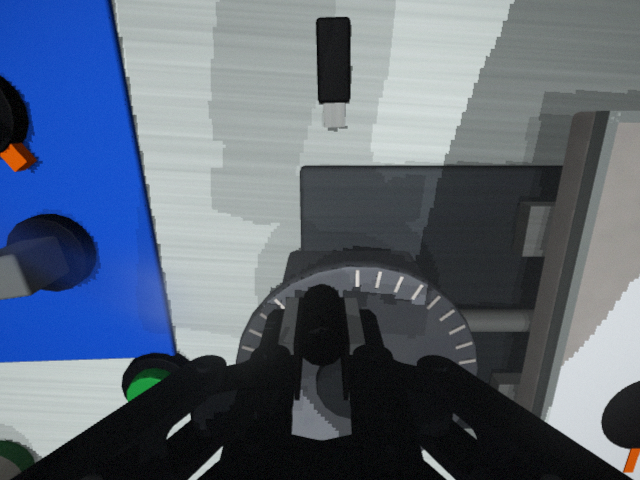

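The crank is held at (323,320) and the wheel is following, now about 23° past. Continuing.

move_arm([
  {"dx":0.003,"dy":-0.0058,"dz":0,"wx":0,"wy":0,"wz":0},
  {"dx":0.0038,"dy":-0.0054,"dz":0,"wx":0,"wy":0,"wz":0},
  {"dx":0.0045,"dy":-0.0048,"dz":0,"wx":0,"wy":0,"wz":0},
  {"dx":0,"dy":0,"dz":0,"wx":0,"wy":0,"wz":0},
  {"dx":0,"dy":0,"dz":0,"wx":0,"wy":0,"wz":0},
])

```text
t: 5.27
tool_pos: [557.9, -89.7, 88.6]
tcp_rot: [-0.03, 1.0, 0.0, 0.001]
contact_force: [1.4, 2.3, 5.3]
grip_width: 15.3
gripper_force: 60.1
```

```bash
python3 - <<'E'
from h import *
st=get_state();s=cam("top");red,_,_=masks(s)
W=np.array([586.7,-54.]);p=np.array(st["tool_pos"][:2])-W;print(p+W,np.hypot(*p),np.degrees(np.arctan2(p[1],p[0]))%360-183.4,np.round(st["contact_force"],1))
print([(q[0],q[1],onplane(s,q[0],76)[0]) for q in cc(red,300,180,365,245)])
a0=np.degrees(np.arctan2(p[1],p[0]))%360
A=np.radians(np.r_[np.arange(a0,183.4,-7.5),183.4]); q=W+45.5*np.c_[np.cos(A),np.sin(A)]
print(np.round(np.diff(q,axis=0),1).tolist())
P=[c for c in cc(s["image"].max(2)<60,200,195,275,265,200)];print(np.mean([onplane(s,c[0],45)[0] for c in P],0),len(P))
E
```

```text
[557.86039235 -89.73711439] 45.922372702129834 47.696706861461934 [1.4 2.3 5.3]
[(array([331.81818182, 188.54545455]), 11, array([667.76499894, -51.54731547,  76.        ])), (array([320.94117647, 208.29411765]), 17, array([618.57121234, -23.33620386,  76.        ]))]
[[-4.4, 4.0], [-3.8, 4.6], [-3.2, 5.0], [-2.5, 5.4], [-1.8, 5.7], [-1.0, 5.9], [-0.2, 2.1]]
[575.04120555 170.85303953  45.        ] 4
```

Step 1 looks met: the line is about 44° anticlockwise and the carriage has moved back 10 mm. Now I'll bring it up clockwise.

move_arm([
  {"dx":-0.0044,"dy":0.004,"dz":0,"wx":0,"wy":0,"wz":0},
  {"dx":-0.0038,"dy":0.0046,"dz":0,"wx":0,"wy":0,"wz":0},
  {"dx":-0.0032,"dy":0.005,"dz":0,"wx":0,"wy":0,"wz":0},
  {"dx":-0.0025,"dy":0.0054,"dz":0,"wx":0,"wy":0,"wz":0},
  {"dx":0,"dy":0,"dz":0,"wx":0,"wy":0,"wz":0},
])

```text
t: 5.73
tool_pos: [544.3, -69.1, 88.6]
tcp_rot: [-0.031, 1.0, 0.0, 0.002]
contact_force: [5.4, 2.2, 3.7]
grip_width: 14.9
gripper_force: 59.5
```

move_arm([
  {"dx":-0.0018,"dy":0.0057,"dz":0,"wx":0,"wy":0,"wz":0},
  {"dx":-0.001,"dy":0.0059,"dz":0,"wx":0,"wy":0,"wz":0},
  {"dx":0,"dy":0,"dz":0,"wx":0,"wy":0,"wz":0},
  {"dx":0,"dy":0,"dz":0,"wx":0,"wy":0,"wz":0},
])

```text
t: 6.07
tool_pos: [542.1, -58.4, 88.6]
tcp_rot: [-0.03, 1.0, -0.0, 0.003]
contact_force: [6.9, 1.1, 2.2]
grip_width: 14.7
gripper_force: 59.4
```

```bash
python3 - <<'E'
from h import *
st=get_state();s=cam("top");red,_,_=masks(s)
W=np.array([586.7,-54.]);p=np.array(st["tool_pos"][:2])-W;print(p+W,np.hypot(*p),np.degrees(np.arctan2(p[1],p[0]))%360-183.4,np.round(st["contact_force"],1))
for q in cc(red,300,180,365,245):
    w=onplane(s,q[0],76)[0]; print(q,w,np.degrees(np.arctan2(w[1]+55.8,w[0]-589.2))-3.4)
P=[c for c in cc(s["image"].max(2)<60,200,195,275,265,200)];print(np.mean([onplane(s,c[0],45)[0] for c in P],0),len(P))
E
```

```text
[542.12179156 -58.42961946] 44.7977476695353 2.2747029085696227 [6.9 1.1 2.2]
[574.8381705  173.22941236  45.        ] 4
```

move_arm([
  {"dx":0,"dy":0.002,"dz":0,"wx":0,"wy":0,"wz":0},
  {"dx":0,"dy":0,"dz":0,"wx":0,"wy":0,"wz":0},
  {"dx":0,"dy":0,"dz":0,"wx":0,"wy":0,"wz":0},
])

```text
t: 6.37
tool_pos: [542.0, -57.3, 88.6]
tcp_rot: [-0.03, 1.0, -0.001, 0.002]
contact_force: [6.2, -0.9, 3.1]
grip_width: 15.1
gripper_force: 59.4
```

move_arm([
  {"dx":0,"dy":0,"dz":0,"wx":0,"wy":0,"wz":0},
  {"dx":0,"dy":0,"dz":0,"wx":0,"wy":0,"wz":0},
  {"dx":0,"dy":0,"dz":0,"wx":0,"wy":0,"wz":0},
  {"dx":0,"dy":0,"dz":0,"wx":0,"wy":0,"wz":0},
], claw=0.2)

```text
t: 6.7
tool_pos: [538.2, -56.8, 86.8]
tcp_rot: [-0.03, 1.0, 0.0, -0.002]
contact_force: [-0.0, -0.0, -0.3]
grip_width: 51.1
gripper_force: 0.0
```

move_arm([
  {"dx":0,"dy":0,"dz":0.03,"wx":0,"wy":0,"wz":0},
  {"dx":0,"dy":0,"dz":0.04,"wx":0,"wy":0,"wz":0},
  {"dx":0,"dy":0,"dz":0.04,"wx":0,"wy":0,"wz":0},
  {"dx":0,"dy":0,"dz":0,"wx":0,"wy":0,"wz":0},
  {"dx":0,"dy":0,"dz":0,"wx":0,"wy":0,"wz":0},
])

```text
t: 7.12
tool_pos: [541.3, -57.2, 200.5]
tcp_rot: [-0.03, 1.0, -0.0, 0.003]
contact_force: [-0.1, 0.4, -0.7]
grip_width: 51.3
gripper_force: 0.0
```

```bash
python3 - <<'E'
from h import *
s=cam("wrist");red,_,_=masks(s);save(s,"w5");print(get_state()["tool_pos"])
for q in cc(red,200,200,450,480,15):
    w=onplane(s,q[0],76)[0]; print(q,w,np.degrees(np.arctan2(w[1]+54,w[0]-586.7))-3.4)
d=world(s,np.ones((480,640),bool));k=d[(d[:,2]>108)&(d[:,2]<122)&(np.hypot(d[:,0]-540,d[:,1]+56)<18)]
print("crank",np.median(k,0),k.min(0),k.max(0),len(k))
E
```

```text
[539.89050426 -56.9687141  198.2631694 ]
(array([321.43315508, 337.43315508]), 187) [630.83828401 -51.53854451  76.        ] -0.20809785504012845
(array([321.14906832, 369.50310559]), 161) [661.72644546 -49.89154663  76.        ] -0.26560962791383114
crank [538.69528049 -57.34830613 114.54359607] [531.47432987 -65.77562435 108.03194587] [547.56004495 -48.98357857 116.53633022] 555
```

View pics/w5.png

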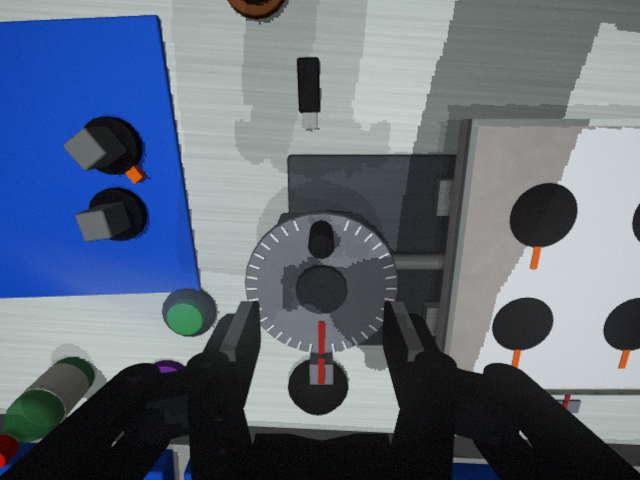

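The red line (321,337) sits on the pointer (321,369), 0.2° off. Next is the lever: the ball is at about (532,338,91), so I'll push it with closed fingers.

move_arm([
  {"dx":-0.005,"dy":0.0395,"dz":0,"wx":0,"wy":0,"wz":0},
  {"dx":-0.005,"dy":0.0395,"dz":0,"wx":0,"wy":0,"wz":0},
  {"dx":-0.005,"dy":0.0395,"dz":0,"wx":0,"wy":0,"wz":0},
  {"dx":-0.005,"dy":0.0395,"dz":0,"wx":0,"wy":0,"wz":0},
  {"dx":-0.005,"dy":0.0395,"dz":0,"wx":0,"wy":0,"wz":0},
], claw=-1)

```text
t: 7.58
tool_pos: [512.8, 141.6, 195.4]
tcp_rot: [-0.03, 1.0, -0.001, -0.002]
contact_force: [0.8, 0.2, 0.5]
grip_width: 0.1
gripper_force: 0.0
```

move_arm([
  {"dx":-0.005,"dy":0.0395,"dz":0,"wx":0,"wy":0,"wz":0},
  {"dx":-0.005,"dy":0.0395,"dz":0,"wx":0,"wy":0,"wz":0},
  {"dx":-0.005,"dy":0.0395,"dz":0,"wx":0,"wy":0,"wz":0},
  {"dx":-0.005,"dy":0.0395,"dz":0,"wx":0,"wy":0,"wz":0},
  {"dx":-0.005,"dy":0.0395,"dz":0,"wx":0,"wy":0,"wz":0},
])

```text
t: 8.0
tool_pos: [488.0, 339.0, 195.1]
tcp_rot: [-0.03, 1.0, -0.001, -0.002]
contact_force: [0.5, 0.5, 0.2]
grip_width: 0.1
gripper_force: 0.0
```

move_arm([
  {"dx":0,"dy":0,"dz":-0.03,"wx":0,"wy":0,"wz":0},
  {"dx":0,"dy":0,"dz":0,"wx":0,"wy":0,"wz":0},
  {"dx":0,"dy":0,"dz":0,"wx":0,"wy":0,"wz":0},
])

```text
t: 8.25
tool_pos: [487.0, 336.6, 163.8]
tcp_rot: [-0.03, 1.0, -0.003, -0.004]
contact_force: [0.1, 0.0, 0.8]
grip_width: -0.2
gripper_force: 0.0
```

```bash
python3 - <<'E'
from h import *
s=cam("wrist");red,_,_=masks(s);print(get_state()["tool_pos"])
print([(q,onplane(s,q[0],91)[0]) for q in cc(red,0,0,640,480,60)])
E
```

```text
[488.48848038 336.58634525 165.76271039]
[((array([326.90687483,  93.13338811]), 3651), array([393.68122827, 333.45637649,  91.        ]))]
```

move_arm([
  {"dx":0,"dy":0.001,"dz":-0.04,"wx":0,"wy":0,"wz":0},
  {"dx":0,"dy":0,"dz":-0.04,"wx":0,"wy":0,"wz":0},
  {"dx":0,"dy":0,"dz":-0.004,"wx":0,"wy":0,"wz":0},
  {"dx":0,"dy":0,"dz":0,"wx":0,"wy":0,"wz":0},
])

```text
t: 8.63
tool_pos: [488.4, 336.3, 82.0]
tcp_rot: [-0.029, 1.0, -0.002, -0.003]
contact_force: [0.0, 0.3, 0.9]
grip_width: -0.2
gripper_force: 0.0
```

move_arm([
  {"dx":0.012,"dy":0,"dz":0,"wx":0,"wy":0,"wz":0},
  {"dx":0.012,"dy":0,"dz":0,"wx":0,"wy":0,"wz":0},
  {"dx":0.012,"dy":0,"dz":0,"wx":0,"wy":0,"wz":0},
  {"dx":0.012,"dy":0,"dz":0,"wx":0,"wy":0,"wz":0},
  {"dx":0.012,"dy":0,"dz":0,"wx":0,"wy":0,"wz":0},
])

```text
t: 9.05
tool_pos: [552.1, 339.5, 88.2]
tcp_rot: [-0.029, 1.0, 0.001, 0.002]
contact_force: [-1.0, 0.7, 0.5]
grip_width: -0.1
gripper_force: 0.6
```

move_arm([
  {"dx":0.008,"dy":0,"dz":0,"wx":0,"wy":0,"wz":0},
  {"dx":0.008,"dy":0,"dz":0,"wx":0,"wy":0,"wz":0},
  {"dx":0,"dy":0,"dz":0,"wx":0,"wy":0,"wz":0},
  {"dx":0,"dy":0,"dz":0,"wx":0,"wy":0,"wz":0},
])

```text
t: 9.38
tool_pos: [566.8, 338.9, 84.8]
tcp_rot: [-0.029, 1.0, 0.0, 0.001]
contact_force: [-0.1, 0.8, -0.1]
grip_width: -0.0
gripper_force: 0.0
```

```bash
python3 - <<'E'
from h import *
s=cam("top");red,_,_=masks(s);print(get_state()["tool_pos"],get_state()["contact_force"])
print([(q,onplane(s,q[0],93)[0]) for q in cc(red,150,220,200,265,8)])
E
```

```text
[566.19595937 338.87041823  84.48664613] [ 0.13787119 -0.63182888  0.05399623]
[]
```

move_arm([
  {"dx":0.004,"dy":0,"dz":0,"wx":0,"wy":0,"wz":0},
  {"dx":0.004,"dy":0,"dz":0,"wx":0,"wy":0,"wz":0},
  {"dx":0,"dy":0,"dz":0,"wx":0,"wy":0,"wz":0},
])

```text
t: 9.68
tool_pos: [571.3, 339.1, 83.6]
tcp_rot: [-0.03, 1.0, -0.0, -0.003]
contact_force: [-6.5, 0.4, 4.2]
grip_width: -0.0
gripper_force: 3.5
```

move_arm([
  {"dx":0.004,"dy":0,"dz":0,"wx":0,"wy":0,"wz":0},
  {"dx":0,"dy":0,"dz":0,"wx":0,"wy":0,"wz":0},
  {"dx":0,"dy":0,"dz":0,"wx":0,"wy":0,"wz":0},
])

```text
t: 9.93
tool_pos: [571.6, 339.0, 83.5]
tcp_rot: [-0.031, 0.999, -0.0, -0.006]
contact_force: [-15.5, -0.8, 8.2]
grip_width: 0.1
gripper_force: 7.8
```

move_arm([
  {"dx":-0.02,"dy":0,"dz":0.002,"wx":0,"wy":0,"wz":0},
  {"dx":-0.01,"dy":0,"dz":0.035,"wx":0,"wy":0,"wz":0},
  {"dx":0,"dy":0,"dz":0.04,"wx":0,"wy":0,"wz":0},
  {"dx":0,"dy":0,"dz":0.04,"wx":0,"wy":0,"wz":0},
  {"dx":0,"dy":-0.02,"dz":0.03,"wx":0,"wy":0,"wz":0},
])

```text
t: 10.35
tool_pos: [547.9, 322.2, 234.2]
tcp_rot: [-0.032, 0.999, 0.002, 0.002]
contact_force: [0.4, -0.1, 1.5]
grip_width: -0.3
gripper_force: 0.0
```

move_arm([
  {"dx":-0.004,"dy":-0.04,"dz":0.005,"wx":0,"wy":0,"wz":0},
  {"dx":-0.004,"dy":-0.04,"dz":0.005,"wx":0,"wy":0,"wz":0},
  {"dx":-0.004,"dy":-0.04,"dz":0.005,"wx":0,"wy":0,"wz":0},
  {"dx":-0.004,"dy":-0.04,"dz":0.005,"wx":0,"wy":0,"wz":0},
  {"dx":-0.004,"dy":-0.04,"dz":0.005,"wx":0,"wy":0,"wz":0},
], claw=0.2)

```text
t: 10.77
tool_pos: [527.5, 117.4, 256.3]
tcp_rot: [-0.03, 1.0, -0.0, 0.0]
contact_force: [0.5, -0.0, 0.9]
grip_width: 51.1
gripper_force: 0.0
```

move_arm([
  {"dx":-0.004,"dy":-0.04,"dz":0.005,"wx":0,"wy":0,"wz":0},
  {"dx":-0.004,"dy":-0.04,"dz":0.005,"wx":0,"wy":0,"wz":0},
  {"dx":-0.004,"dy":-0.04,"dz":0.005,"wx":0,"wy":0,"wz":0},
  {"dx":-0.004,"dy":-0.04,"dz":0.005,"wx":0,"wy":0,"wz":0},
  {"dx":-0.004,"dy":-0.04,"dz":0.005,"wx":0,"wy":0,"wz":0},
])

```text
t: 11.18
tool_pos: [507.4, -82.8, 281.5]
tcp_rot: [-0.03, 1.0, -0.0, 0.0]
contact_force: [0.8, -0.4, -0.0]
grip_width: 51.4
gripper_force: 0.0
```

move_arm([
  {"dx":-0.004,"dy":-0.04,"dz":0,"wx":0,"wy":0,"wz":0},
  {"dx":-0.004,"dy":-0.04,"dz":0,"wx":0,"wy":0,"wz":0},
  {"dx":-0.004,"dy":-0.04,"dz":0,"wx":0,"wy":0,"wz":0},
  {"dx":-0.004,"dy":-0.04,"dz":0,"wx":0,"wy":0,"wz":0},
  {"dx":-0.004,"dy":-0.04,"dz":0,"wx":0,"wy":0,"wz":0},
])

```text
t: 11.6
tool_pos: [487.4, -282.9, 281.2]
tcp_rot: [-0.03, 1.0, -0.0, 0.0]
contact_force: [1.1, -0.1, 0.9]
grip_width: 51.0
gripper_force: 0.0
```

move_arm([
  {"dx":0,"dy":0,"dz":0,"wx":0,"wy":0,"wz":0},
  {"dx":0,"dy":0,"dz":0,"wx":0,"wy":0,"wz":0},
  {"dx":0,"dy":0,"dz":0,"wx":0,"wy":0,"wz":0},
  {"dx":0,"dy":0,"dz":0,"wx":0,"wy":0,"wz":0},
])

```text
t: 11.93
tool_pos: [488.1, -279.9, 280.9]
tcp_rot: [-0.031, 1.0, 0.0, -0.0]
contact_force: [-0.4, -0.2, 0.4]
grip_width: 51.1
gripper_force: 0.0
```

```bash
cat >> h.py <<'E'
def plugs(s,base=6,box=None,rad=True):
    """plug body tops: centre, key angle (deg) refined by the square sides"""
    d=world(s,np.ones((480,640),bool)); X=d[(d[:,2]>base+43)&(d[:,2]<base+50)]
    if box: X=X[(X[:,0]>box[0])&(X[:,0]<box[2])&(X[:,1]>box[1])&(X[:,1]<box[3])]
    g=np.zeros((500,1000),np.uint8); g[np.clip((X[:,0]-300).astype(int),0,499),np.clip((X[:,1]+500).astype(int),0,999)]=1
    g=cv2.morphologyEx(g,cv2.MORPH_CLOSE,np.ones((5,5))); n,l,st,c=cv2.connectedComponentsWithStats(g)
    _,org,_=masks(s); K=[onplane(s,q[0],base+7)[0][:2] for q in cc(org,0,0,640,480,15)]
    out=[]
    for i in range(1,n):
        if st[i,4]<200: continue
        q=X[l[np.clip((X[:,0]-300).astype(int),0,499),np.clip((X[:,1]+500).astype(int),0,999)]==i][:,:2].astype(np.float32)
        r=cv2.minAreaRect(q); c0=np.array(r[0]); ks=[k for k in K if 20<np.hypot(*(k-c0))<42]
        ka=[np.degrees(np.arctan2(*(k-c0)[::-1])) for k in ks]
        sq=r[2]; 
        al=[sq+90*round((a-sq)/90) for a in ka]
        out.append((c0.round(1).tolist(),np.round(r[1],1).tolist(),np.round(ka,1).tolist(),np.round(al,1).tolist(),[np.round(k,1).tolist() for k in ks]))
    return out
E
python3 - <<'E'
from h import *
s=cam("wrist");save(s,"w6");print(get_state()["tool_pos"]);print(*plugs(s),sep="\n")
s=cam("top");red,_,_=masks(s)
print([(q,onplane(s,q[0],91)[0]) for q in cc(red,150,200,200,265,8)],[(q[0],onplane(s,q[0],76)[0]) for q in cc(red,300,180,365,245,8)])
print(*plugs(s,box=(400,-420,640,-180)),sep="\n")
E
```

```text
[ 488.24639664 -279.6226592   281.03490856]
([482.3, -367.2], [24.0, 24.5], [145.3], [143.6], [[458.6, -350.8]])
([495.0, -238.6], [23.9, 23.9], [38.1], [37.5], [[518.4, -220.3]])
([608.0, 58.7], [210.2, 52.5], [], [], [])
([554.7, -239.5], [23.8, 23.9], [152.1], [192.4], [[518.4, -220.3]])
[((array([170.87209302, 218.94186047]), 86), array([597.06001226, 340.48979214,  91.        ]))] [(array([331.7826087 , 189.82608696]), array([664.52608745, -51.36968393,  76.        ])), (array([333.04, 202.48]), array([632.54484914, -53.59727117,  76.        ]))]
([482.4, -364.6], [17.0, 20.4], [], [], [])
([496.9, -239.8], [22.9, 24.3], [], [], [])
([557.4, -241.2], [23.6, 24.3], [], [], [])
```

View pics/w6.png

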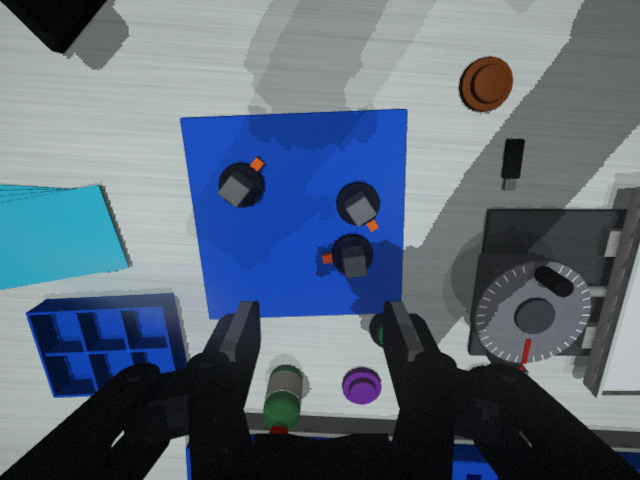

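The ball is now at stage x ≈ +31, so the lever is locked. The plug that was at (418,266) in the top view has been knocked to (495,-239), picture (358,205). The other two are at (245,185) and (351,257). I'll take the knocked one first, turning the tool +34°.

move_arm([
  {"dx":0.002,"dy":0.01,"dz":-0.03,"wx":0,"wy":0,"wz":6.82},
  {"dx":0.002,"dy":0.01,"dz":-0.03,"wx":0,"wy":0,"wz":6.82},
  {"dx":0.002,"dy":0.01,"dz":-0.03,"wx":0,"wy":0,"wz":6.82},
  {"dx":0.001,"dy":0.01,"dz":-0.03,"wx":0,"wy":0,"wz":6.82},
  {"dx":0,"dy":0.001,"dz":-0.03,"wx":0,"wy":0,"wz":6.82},
])

```text
t: 12.45
tool_pos: [495.4, -237.0, 130.1]
tcp_rot: [-0.326, 0.945, 0.0, 0.0]
contact_force: [-0.1, -0.5, 0.0]
grip_width: 51.1
gripper_force: 0.0
```

move_arm([
  {"dx":0,"dy":0,"dz":0,"wx":0,"wy":0,"wz":0},
  {"dx":0,"dy":0,"dz":0,"wx":0,"wy":0,"wz":0},
  {"dx":0,"dy":0,"dz":0,"wx":0,"wy":0,"wz":0},
  {"dx":0,"dy":0,"dz":0,"wx":0,"wy":0,"wz":0},
])

```text
t: 12.78
tool_pos: [496.8, -240.7, 133.5]
tcp_rot: [-0.321, 0.947, -0.002, 0.002]
contact_force: [-0.1, -0.9, -0.7]
grip_width: 51.6
gripper_force: 0.0
```

```bash
cat >> h.py <<'E'
def tool():
    st=get_state();R=Rn.from_quat(st["tcp_rot"]).as_matrix();return np.round(st["tool_pos"],1).tolist(),round(float(np.degrees(np.arctan2(R[1,1],R[0,1]))),2),np.round(st["qpos"],2).tolist(),np.round(st["contact_force"],1).tolist()
E
python3 - <<'E'
from h import *
s=cam("wrist");print(tool());print(*plugs(s,box=(400,-420,640,-180)),sep="\n")
E
```

```text
([496.7, -240.8, 133.4], 127.46, [-0.45, 0.4, -0.03, 1.13, -0.0, -1.11], [-0.2, -0.6, 0.2])
([481.8, -367.3], [24.1, 24.4], [145.0], [144.5], [[458.9, -351.3]])
([495.1, -239.0], [24.6, 23.6], [38.3], [38.6], [[519.6, -219.6]])
([554.7, -239.9], [24.6, 23.7], [149.9, -75.4], [192.1, -77.9], [[519.6, -219.6], [562.1, -268.3]])
```

move_arm([
  {"dx":-0.0015,"dy":0.0015,"dz":-0.036,"wx":0,"wy":0,"wz":0},
  {"dx":0,"dy":0,"dz":-0.036,"wx":0,"wy":0,"wz":0},
  {"dx":0,"dy":0,"dz":-0.034,"wx":0,"wy":0,"wz":0},
  {"dx":0,"dy":0,"dz":0,"wx":0,"wy":0,"wz":0},
  {"dx":0,"dy":0,"dz":0,"wx":0,"wy":0,"wz":0},
])

```text
t: 13.25
tool_pos: [492.7, -238.4, 24.7]
tcp_rot: [-0.321, 0.947, 0.001, -0.001]
contact_force: [0.7, -0.4, 0.3]
grip_width: 51.3
gripper_force: 0.0
```

move_arm([
  {"dx":0,"dy":0,"dz":0,"wx":0,"wy":0,"wz":0},
  {"dx":0,"dy":0,"dz":0,"wx":0,"wy":0,"wz":0},
  {"dx":0,"dy":0,"dz":0,"wx":0,"wy":0,"wz":0},
  {"dx":0,"dy":0,"dz":0,"wx":0,"wy":0,"wz":0},
  {"dx":0,"dy":0,"dz":0,"wx":0,"wy":0,"wz":0},
], claw=-1)

```text
t: 13.67
tool_pos: [496.0, -239.8, 28.1]
tcp_rot: [-0.322, 0.947, -0.002, 0.002]
contact_force: [0.8, 1.1, 6.7]
grip_width: 23.1
gripper_force: 59.9
```

move_arm([
  {"dx":0,"dy":0,"dz":0.04,"wx":0,"wy":0,"wz":0},
  {"dx":0,"dy":0,"dz":0.04,"wx":0,"wy":0,"wz":0},
  {"dx":0,"dy":0,"dz":0.04,"wx":0,"wy":0,"wz":0},
  {"dx":0,"dy":0,"dz":0.04,"wx":0,"wy":0,"wz":0},
])

```text
t: 14.0
tool_pos: [493.4, -238.4, 188.0]
tcp_rot: [-0.322, 0.947, -0.001, 0.001]
contact_force: [1.5, -0.3, -1.1]
grip_width: 22.7
gripper_force: 59.1
```

move_arm([
  {"dx":0.003,"dy":0.036,"dz":0,"wx":0,"wy":0,"wz":-6.8},
  {"dx":0.003,"dy":0.036,"dz":0,"wx":0,"wy":0,"wz":-6.8},
  {"dx":0.003,"dy":0.036,"dz":0,"wx":0,"wy":0,"wz":-6.8},
  {"dx":0.003,"dy":0.036,"dz":0,"wx":0,"wy":0,"wz":-6.8},
  {"dx":0.003,"dy":0.036,"dz":0,"wx":0,"wy":0,"wz":-6.8},
])

```text
t: 14.42
tool_pos: [508.6, -59.8, 186.5]
tcp_rot: [-0.032, 0.999, -0.0, 0.001]
contact_force: [0.5, -0.8, -0.6]
grip_width: 23.0
gripper_force: 59.2
```

move_arm([
  {"dx":0.003,"dy":0.036,"dz":0,"wx":0,"wy":0,"wz":0},
  {"dx":0.003,"dy":0.036,"dz":0,"wx":0,"wy":0,"wz":0},
  {"dx":0.003,"dy":0.036,"dz":0,"wx":0,"wy":0,"wz":0},
  {"dx":0.003,"dy":0.036,"dz":0,"wx":0,"wy":0,"wz":0},
  {"dx":0.003,"dy":0.036,"dz":0,"wx":0,"wy":0,"wz":0},
])

```text
t: 14.83
tool_pos: [523.5, 120.7, 186.5]
tcp_rot: [-0.035, 0.999, 0.0, 0.001]
contact_force: [1.0, -0.8, 0.1]
grip_width: 22.7
gripper_force: 59.2
```

move_arm([
  {"dx":0,"dy":0,"dz":0,"wx":0,"wy":0,"wz":0},
  {"dx":0,"dy":0,"dz":0,"wx":0,"wy":0,"wz":0},
  {"dx":0,"dy":0,"dz":0,"wx":0,"wy":0,"wz":0},
])

```text
t: 15.08
tool_pos: [523.3, 118.8, 185.6]
tcp_rot: [-0.036, 0.999, -0.0, 0.001]
contact_force: [-0.0, 0.2, -0.9]
grip_width: 23.2
gripper_force: 59.3
```

```bash
cat >> h.py <<'E'
def pads(s,c=(573.0,175.6),box=35):
    """dark ellipses near the expected spot centres, at z=45"""
    ex=np.array([.9982,.0596]);ey=np.array([-.0596,.9982]);dark=s["image"].max(2)<50;out={}
    for i in(-50,50):
        for j in(-50,50):
            X=np.array(c)+i*ex+j*ey;u,v=proj(s,[X[0],X[1],45.])[0].astype(int)
            b=[q for q in cc(dark,max(u-box,0),max(v-box,0),min(u+box,640),min(v+box,480),300)] if 0<u<640 and 0<v<480 else []
            out[i,j]=[(X.round(1).tolist(),onplane(s,q[0],45)[0].round(1).tolist(),q[1]) for q in b]
    return out
E
python3 - <<'E'
from h import *
s=cam("wrist");save(s,"w7");print(tool())
for k,v in pads(s,box=45).items():print(k,v)
_,o,_=masks(s);print([(q[0].round(1),q[1],onplane(s,q[0],45)[0].round(1)) for q in cc(o,0,0,640,480,20)])
E
```

```text
([523.3, 118.1, 185.4], 94.01, [0.22, 0.34, 0.01, 1.25, -0.0, 0.15], [-0.5, -0.5, -1.5])
(-50, -50) [([526.1, 122.7], [533.9, 121.9, 45.0], 4742)]
(-50, 50) [([520.1, 222.5], [519.6, 221.8, 45.0], 3448)]
(50, -50) [([625.9, 128.7], [623.6, 128.1, 45.0], 5920)]
(50, 50) [([619.9, 228.5], [634.0, 228.4, 45.0], 4630)]
[(array([447.6, 274.4]), 150, array([556.3, 224.2,  45. ])), (array([322.5, 379.5]), 72, array([665.3, 130.3,  45. ]))]
```

View pics/w7.png

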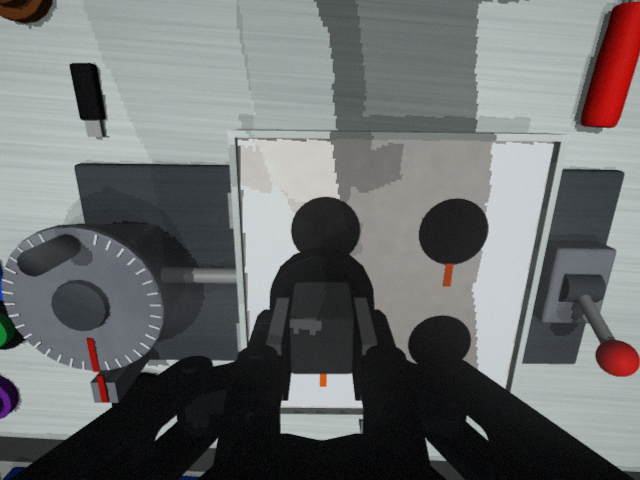

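The spots are visible: (453,232), (440,342), and (325,228) next to the held plug. They agree with the stage model to within 1 mm. Lowering to the (-50,-50) spot.

move_arm([
  {"dx":0.0025,"dy":0.004,"dz":-0.035,"wx":0,"wy":0,"wz":-0.5},
  {"dx":0,"dy":0,"dz":-0.035,"wx":0,"wy":0,"wz":0},
  {"dx":0,"dy":0,"dz":-0.035,"wx":0,"wy":0,"wz":0},
  {"dx":0,"dy":0,"dz":0,"wx":0,"wy":0,"wz":0},
  {"dx":0,"dy":0,"dz":0,"wx":0,"wy":0,"wz":0},
])

```text
t: 15.55
tool_pos: [524.0, 121.0, 78.6]
tcp_rot: [-0.03, 1.0, -0.001, -0.003]
contact_force: [0.8, -0.7, 0.2]
grip_width: 22.7
gripper_force: 59.2
```

```bash
python3 - <<'E'
from h import *
print(tool())
E
```

```text
([524.0, 121.0, 78.6], 93.42, [0.23, 0.43, -0.14, 1.0, -0.0, 0.17], [0.8, -0.7, 0.2])
```

move_arm([
  {"dx":0.0015,"dy":0.0013,"dz":-0.005,"wx":0,"wy":0,"wz":0},
  {"dx":0,"dy":0,"dz":-0.005,"wx":0,"wy":0,"wz":0},
  {"dx":0,"dy":0,"dz":-0.001,"wx":0,"wy":0,"wz":0},
  {"dx":0,"dy":0,"dz":0,"wx":0,"wy":0,"wz":0},
  {"dx":0,"dy":0,"dz":0,"wx":0,"wy":0,"wz":0},
])

```text
t: 15.97
tool_pos: [527.9, 124.3, 69.8]
tcp_rot: [-0.031, 1.0, 0.0, 0.001]
contact_force: [0.5, 0.1, -1.0]
grip_width: 23.0
gripper_force: 59.2
```

move_arm([
  {"dx":0,"dy":0,"dz":-0.001,"wx":0,"wy":0,"wz":0},
  {"dx":0,"dy":0,"dz":0,"wx":0,"wy":0,"wz":0},
  {"dx":0,"dy":0,"dz":0,"wx":0,"wy":0,"wz":0},
  {"dx":0,"dy":0,"dz":0,"wx":0,"wy":0,"wz":0},
])

```text
t: 16.3
tool_pos: [527.3, 124.2, 67.9]
tcp_rot: [-0.031, 1.0, 0.0, 0.0]
contact_force: [0.6, 1.1, -1.3]
grip_width: 22.9
gripper_force: 59.2
```

move_arm([
  {"dx":0,"dy":0,"dz":0,"wx":0,"wy":0,"wz":0},
  {"dx":0,"dy":0,"dz":0,"wx":0,"wy":0,"wz":0},
])

```text
t: 16.47
tool_pos: [527.3, 124.1, 67.8]
tcp_rot: [-0.031, 1.0, -0.0, -0.0]
contact_force: [-0.5, -0.6, -1.1]
grip_width: 22.9
gripper_force: 59.2
```

move_arm([
  {"dx":-0.0015,"dy":-0.0018,"dz":0,"wx":0,"wy":0,"wz":0},
  {"dx":0,"dy":0,"dz":0,"wx":0,"wy":0,"wz":0},
  {"dx":0,"dy":0,"dz":0,"wx":0,"wy":0,"wz":0},
  {"dx":0,"dy":0,"dz":0,"wx":0,"wy":0,"wz":0},
])

```text
t: 16.8
tool_pos: [525.8, 122.2, 67.8]
tcp_rot: [-0.031, 1.0, -0.0, -0.0]
contact_force: [-0.2, -0.5, -0.5]
grip_width: 22.8
gripper_force: 59.2
```

move_arm([
  {"dx":0,"dy":0,"dz":-0.0005,"wx":0,"wy":0,"wz":0},
  {"dx":0,"dy":0,"dz":0,"wx":0,"wy":0,"wz":0},
  {"dx":0,"dy":0,"dz":0,"wx":0,"wy":0,"wz":0},
])

```text
t: 17.05
tool_pos: [525.8, 122.3, 67.3]
tcp_rot: [-0.031, 1.0, -0.0, -0.0]
contact_force: [-0.3, -0.3, -0.6]
grip_width: 22.8
gripper_force: 59.2
```

move_arm([
  {"dx":0,"dy":0,"dz":0,"wx":0,"wy":0,"wz":0},
  {"dx":0,"dy":0,"dz":0,"wx":0,"wy":0,"wz":0},
  {"dx":0,"dy":0,"dz":0,"wx":0,"wy":0,"wz":0},
  {"dx":0,"dy":0,"dz":0,"wx":0,"wy":0,"wz":0},
], claw=0.1)

```text
t: 17.38
tool_pos: [525.9, 122.4, 67.4]
tcp_rot: [-0.031, 1.0, 0.0, 0.0]
contact_force: [0.3, -0.7, 0.2]
grip_width: 47.1
gripper_force: 0.0
```

move_arm([
  {"dx":0,"dy":0,"dz":0.03,"wx":0,"wy":0,"wz":0},
  {"dx":0,"dy":0,"dz":0.04,"wx":0,"wy":0,"wz":0},
  {"dx":0,"dy":0,"dz":0.04,"wx":0,"wy":0,"wz":0},
  {"dx":0,"dy":0,"dz":0,"wx":0,"wy":0,"wz":0},
  {"dx":0,"dy":0,"dz":0,"wx":0,"wy":0,"wz":0},
])

```text
t: 17.8
tool_pos: [528.1, 122.8, 180.6]
tcp_rot: [-0.031, 1.0, 0.001, 0.004]
contact_force: [0.3, 0.5, -0.6]
grip_width: 47.0
gripper_force: 0.0
```

```bash
python3 - <<'E'
from h import *
s=cam("wrist");print(tool());print(*plugs(s,base=45,box=(450,60,700,290)),sep="\n")
for k,v in pads(s).items():print(k,v)
E
```

```text
([526.5, 122.5, 178.3], 93.55, [0.23, 0.35, 0.01, 1.23, -0.0, 0.17], [-0.7, -0.4, -0.9])
([525.2, 122.8], [23.9, 23.8], [2.8], [2.8], [[558.9, 124.5]])
(-50, -50) [([526.1, 122.7], [519.6, 121.9, 45.0], 2433)]
(-50, 50) [([520.1, 222.5], [519.5, 221.8, 45.0], 3646)]
(50, -50) [([625.9, 128.7], [625.3, 128.2, 45.0], 2625)]
(50, 50) [([619.9, 228.5], [623.7, 226.0, 45.0], 3402)]
```

Plug 1 is placed within 1 mm, with its key at 2.8°. Next is the plug at (554.7,-239.7), key at -77.8°, turning the tool -81°.

move_arm([
  {"dx":0.0028,"dy":-0.0362,"dz":0,"wx":0,"wy":0,"wz":-7},
  {"dx":0.0028,"dy":-0.0362,"dz":0,"wx":0,"wy":0,"wz":-7},
  {"dx":0.0028,"dy":-0.0362,"dz":0,"wx":0,"wy":0,"wz":-7},
  {"dx":0.0028,"dy":-0.0362,"dz":0,"wx":0,"wy":0,"wz":-7},
  {"dx":0.0028,"dy":-0.0362,"dz":0,"wx":0,"wy":0,"wz":-7},
])

```text
t: 18.27
tool_pos: [538.3, -60.0, 175.1]
tcp_rot: [0.274, 0.962, -0.0, -0.002]
contact_force: [0.1, 0.4, -1.0]
grip_width: 46.8
gripper_force: 0.0
```

move_arm([
  {"dx":0.0028,"dy":-0.0362,"dz":0,"wx":0,"wy":0,"wz":-7},
  {"dx":0.0028,"dy":-0.0362,"dz":0,"wx":0,"wy":0,"wz":-7},
  {"dx":0.0028,"dy":-0.0362,"dz":0,"wx":0,"wy":0,"wz":-7},
  {"dx":0.0028,"dy":-0.0362,"dz":0,"wx":0,"wy":0,"wz":-7},
  {"dx":0.0028,"dy":-0.0362,"dz":0,"wx":0,"wy":0,"wz":-7},
])

```text
t: 18.68
tool_pos: [552.4, -241.0, 174.9]
tcp_rot: [0.551, 0.835, -0.0, -0.002]
contact_force: [1.8, -0.2, 0.1]
grip_width: 46.8
gripper_force: 0.0
```

move_arm([
  {"dx":0,"dy":0,"dz":-0.01,"wx":0,"wy":0,"wz":-5.5},
  {"dx":0,"dy":0,"dz":-0.01,"wx":0,"wy":0,"wz":-5.5},
  {"dx":0,"dy":0,"dz":0,"wx":0,"wy":0,"wz":0},
  {"dx":0,"dy":0,"dz":0,"wx":0,"wy":0,"wz":0},
  {"dx":0,"dy":0,"dz":0,"wx":0,"wy":0,"wz":0},
])

```text
t: 19.1
tool_pos: [553.4, -239.1, 156.5]
tcp_rot: [0.625, 0.781, -0.0, -0.001]
contact_force: [0.4, -0.7, 0.6]
grip_width: 46.7
gripper_force: 0.0
```

```bash
python3 - <<'E'
from h import *
s=cam("wrist");print(tool());print(*plugs(s,box=(400,-420,640,-180)),sep="\n")
E
```

```text
([553.8, -239.1, 157.2], 12.69, [-0.41, 0.48, 0.16, 1.25, -0.0, 0.94], [0.4, 1.0, -0.5])
([555.4, -239.9], [23.8, 24.0], [-78.1], [-76.8], [[561.8, -270.1]])
```

move_arm([
  {"dx":0.001,"dy":-0.0007,"dz":-0.035,"wx":0,"wy":0,"wz":0},
  {"dx":0,"dy":0,"dz":-0.035,"wx":0,"wy":0,"wz":0},
  {"dx":0,"dy":0,"dz":-0.035,"wx":0,"wy":0,"wz":0},
  {"dx":0,"dy":0,"dz":-0.02,"wx":0,"wy":0,"wz":0},
  {"dx":0,"dy":0,"dz":-0.006,"wx":0,"wy":0,"wz":0},
])

```text
t: 19.57
tool_pos: [552.2, -238.5, 22.5]
tcp_rot: [0.625, 0.781, -0.001, -0.003]
contact_force: [-0.5, 0.2, -0.1]
grip_width: 47.0
gripper_force: 0.0
```

move_arm([
  {"dx":0,"dy":0,"dz":0,"wx":0,"wy":0,"wz":0},
  {"dx":0,"dy":0,"dz":0,"wx":0,"wy":0,"wz":0},
  {"dx":0,"dy":0,"dz":0,"wx":0,"wy":0,"wz":0},
  {"dx":0,"dy":0,"dz":0,"wx":0,"wy":0,"wz":0},
  {"dx":0,"dy":0,"dz":0,"wx":0,"wy":0,"wz":0},
])

```text
t: 19.98
tool_pos: [556.2, -240.9, 28.3]
tcp_rot: [0.625, 0.78, 0.0, 0.002]
contact_force: [-0.4, 0.7, -0.6]
grip_width: 47.1
gripper_force: 0.0
```

move_arm([
  {"dx":0,"dy":0,"dz":0,"wx":0,"wy":0,"wz":0},
  {"dx":0,"dy":0,"dz":0,"wx":0,"wy":0,"wz":0},
  {"dx":0,"dy":0,"dz":0,"wx":0,"wy":0,"wz":0},
  {"dx":0,"dy":0,"dz":0,"wx":0,"wy":0,"wz":0},
  {"dx":0,"dy":0,"dz":0,"wx":0,"wy":0,"wz":0},
], claw=-1)

```text
t: 20.4
tool_pos: [555.6, -240.8, 27.3]
tcp_rot: [0.626, 0.78, 0.0, 0.001]
contact_force: [0.1, -0.5, 5.9]
grip_width: 22.7
gripper_force: 60.2
```

move_arm([
  {"dx":0,"dy":0,"dz":0.04,"wx":0,"wy":0,"wz":0},
  {"dx":0,"dy":0,"dz":0.04,"wx":0,"wy":0,"wz":0},
  {"dx":0,"dy":0,"dz":0.04,"wx":0,"wy":0,"wz":0},
  {"dx":0,"dy":0,"dz":0.04,"wx":0,"wy":0,"wz":0},
])

```text
t: 20.73
tool_pos: [553.9, -240.0, 187.1]
tcp_rot: [0.626, 0.78, -0.0, -0.001]
contact_force: [1.4, -1.2, -1.0]
grip_width: 22.9
gripper_force: 59.4
```

move_arm([
  {"dx":0.007,"dy":0.0369,"dz":0,"wx":0,"wy":0,"wz":7},
  {"dx":0.007,"dy":0.0369,"dz":0,"wx":0,"wy":0,"wz":7},
  {"dx":0.007,"dy":0.0369,"dz":0,"wx":0,"wy":0,"wz":7},
  {"dx":0.007,"dy":0.0369,"dz":0,"wx":0,"wy":0,"wz":7},
  {"dx":0.007,"dy":0.0369,"dz":0,"wx":0,"wy":0,"wz":7},
])

```text
t: 21.15
tool_pos: [589.4, -54.4, 185.8]
tcp_rot: [0.359, 0.933, -0.0, -0.001]
contact_force: [0.8, -0.4, -1.4]
grip_width: 23.3
gripper_force: 59.5
```

move_arm([
  {"dx":0.007,"dy":0.0369,"dz":0,"wx":0,"wy":0,"wz":7},
  {"dx":0.007,"dy":0.0369,"dz":0,"wx":0,"wy":0,"wz":7},
  {"dx":0.007,"dy":0.0369,"dz":0,"wx":0,"wy":0,"wz":7},
  {"dx":0.007,"dy":0.0369,"dz":0,"wx":0,"wy":0,"wz":7},
  {"dx":0.007,"dy":0.0369,"dz":0,"wx":0,"wy":0,"wz":7},
])

```text
t: 21.57
tool_pos: [624.4, 130.4, 185.5]
tcp_rot: [0.062, 0.998, -0.0, -0.001]
contact_force: [1.4, -1.2, -1.1]
grip_width: 23.0
gripper_force: 59.5
```

move_arm([
  {"dx":0,"dy":0,"dz":-0.035,"wx":0,"wy":0,"wz":5.5},
  {"dx":0,"dy":0,"dz":-0.035,"wx":0,"wy":0,"wz":5.5},
  {"dx":0,"dy":0,"dz":-0.03,"wx":0,"wy":0,"wz":0},
  {"dx":0,"dy":0,"dz":0,"wx":0,"wy":0,"wz":0},
  {"dx":0,"dy":0,"dz":0,"wx":0,"wy":0,"wz":0},
])

```text
t: 21.98
tool_pos: [622.5, 128.2, 83.8]
tcp_rot: [-0.031, 1.0, -0.001, -0.003]
contact_force: [-0.0, 0.3, 0.3]
grip_width: 22.7
gripper_force: 59.4
```

move_arm([
  {"dx":0,"dy":0,"dz":0,"wx":0,"wy":0,"wz":0},
  {"dx":0,"dy":0,"dz":0,"wx":0,"wy":0,"wz":0},
  {"dx":0,"dy":0,"dz":0,"wx":0,"wy":0,"wz":0},
  {"dx":0,"dy":0,"dz":0,"wx":0,"wy":0,"wz":0},
  {"dx":0,"dy":0,"dz":0,"wx":0,"wy":0,"wz":0},
])

```text
t: 22.4
tool_pos: [625.6, 128.6, 87.9]
tcp_rot: [-0.031, 1.0, 0.0, 0.001]
contact_force: [-0.3, 0.5, 0.0]
grip_width: 23.0
gripper_force: 59.4
```

```bash
python3 - <<'E'
from h import *
print(tool())
E
```

```text
([625.6, 128.6, 87.9], 93.53, [0.2, 0.6, 0.17, 1.14, 0.0, 0.14], [-0.3, 0.5, 0.0])
```

move_arm([
  {"dx":0.0006,"dy":-0.0006,"dz":-0.01,"wx":0,"wy":0,"wz":0},
  {"dx":0,"dy":0,"dz":-0.006,"wx":0,"wy":0,"wz":0},
  {"dx":0,"dy":0,"dz":-0.003,"wx":0,"wy":0,"wz":0},
  {"dx":0,"dy":0,"dz":-0.001,"wx":0,"wy":0,"wz":0},
  {"dx":0,"dy":0,"dz":0,"wx":0,"wy":0,"wz":0},
])

```text
t: 22.82
tool_pos: [624.5, 127.8, 66.4]
tcp_rot: [-0.031, 1.0, -0.0, -0.001]
contact_force: [-2.9, -0.6, 3.9]
grip_width: 22.8
gripper_force: 60.1
```

move_arm([
  {"dx":0,"dy":0,"dz":0,"wx":0,"wy":0,"wz":0},
  {"dx":0,"dy":0,"dz":0,"wx":0,"wy":0,"wz":0},
  {"dx":0,"dy":0,"dz":0,"wx":0,"wy":0,"wz":0},
  {"dx":0,"dy":0,"dz":0,"wx":0,"wy":0,"wz":0},
  {"dx":0,"dy":0,"dz":0,"wx":0,"wy":0,"wz":0},
])

```text
t: 23.23
tool_pos: [624.5, 127.8, 66.4]
tcp_rot: [-0.031, 1.0, -0.0, -0.001]
contact_force: [-3.4, -0.6, 5.7]
grip_width: 22.7
gripper_force: 60.1
```

move_arm([
  {"dx":0,"dy":0,"dz":0.0015,"wx":0,"wy":0,"wz":0},
  {"dx":0,"dy":0,"dz":0,"wx":0,"wy":0,"wz":0},
  {"dx":0,"dy":0,"dz":0,"wx":0,"wy":0,"wz":0},
  {"dx":0,"dy":0,"dz":0,"wx":0,"wy":0,"wz":0},
  {"dx":0,"dy":0,"dz":0,"wx":0,"wy":0,"wz":0},
])

```text
t: 23.65
tool_pos: [625.3, 128.0, 67.4]
tcp_rot: [-0.031, 1.0, -0.0, -0.0]
contact_force: [-0.1, 1.3, -1.7]
grip_width: 23.2
gripper_force: 59.5
```

move_arm([
  {"dx":0,"dy":0,"dz":0,"wx":0,"wy":0,"wz":0},
  {"dx":0,"dy":0,"dz":0,"wx":0,"wy":0,"wz":0},
  {"dx":0,"dy":0,"dz":0,"wx":0,"wy":0,"wz":0},
])

```text
t: 23.9
tool_pos: [625.4, 128.0, 67.7]
tcp_rot: [-0.031, 1.0, -0.0, -0.0]
contact_force: [0.1, 0.3, -0.4]
grip_width: 23.0
gripper_force: 59.5
```

Good enough (within 1 mm). Release, lift and look.

move_arm([
  {"dx":0.0005,"dy":0,"dz":-0.0005,"wx":0,"wy":0,"wz":0},
  {"dx":0,"dy":0,"dz":0,"wx":0,"wy":0,"wz":0},
  {"dx":0,"dy":0,"dz":0,"wx":0,"wy":0,"wz":0},
  {"dx":0,"dy":0,"dz":0,"wx":0,"wy":0,"wz":0},
  {"dx":0,"dy":0,"dz":0,"wx":0,"wy":0,"wz":0},
], claw=0.1)

```text
t: 24.32
tool_pos: [626.0, 128.0, 67.4]
tcp_rot: [-0.031, 1.0, 0.0, 0.0]
contact_force: [-0.6, 1.4, -0.3]
grip_width: 47.1
gripper_force: 0.0
```

move_arm([
  {"dx":0,"dy":0,"dz":0.03,"wx":0,"wy":0,"wz":0},
  {"dx":0,"dy":0,"dz":0.04,"wx":0,"wy":0,"wz":0},
  {"dx":0,"dy":0,"dz":0.04,"wx":0,"wy":0,"wz":0},
  {"dx":0,"dy":0,"dz":0.01,"wx":0,"wy":0,"wz":0},
  {"dx":0,"dy":0,"dz":0,"wx":0,"wy":0,"wz":0},
])

```text
t: 24.73
tool_pos: [628.8, 128.6, 193.1]
tcp_rot: [-0.031, 1.0, 0.001, 0.005]
contact_force: [0.3, 1.1, 0.2]
grip_width: 47.0
gripper_force: 0.0
```

move_arm([
  {"dx":0,"dy":0,"dz":0,"wx":0,"wy":0,"wz":0},
  {"dx":0,"dy":0,"dz":0,"wx":0,"wy":0,"wz":0},
  {"dx":0,"dy":0,"dz":0,"wx":0,"wy":0,"wz":0},
])

```text
t: 24.98
tool_pos: [624.7, 127.8, 185.1]
tcp_rot: [-0.031, 1.0, -0.0, -0.002]
contact_force: [-0.5, -0.6, 0.9]
grip_width: 47.1
gripper_force: 0.0
```

```bash
python3 - <<'E'
from h import *
s=cam("wrist");print(tool());print(*plugs(s,base=45,box=(450,60,700,290)),sep="\n")
t=cam("top");print(*plugs(t,box=(400,-420,640,-180)),sep="\n");print(*plugs(t,base=45,box=(450,60,700,290)),sep="\n")
_,o,_=masks(t);print([onplane(t,q[0],13)[0].round(1) for q in cc(o,385,200,480,300)])
E
```

```text
([624.8, 127.8, 185.1], 93.55, [0.2, 0.54, 0.33, 1.37, 0.0, 0.14], [-0.2, -0.8, 0.6])
([525.4, 122.6], [24.0, 23.8], [2.9], [3.6], [[558.3, 124.3]])
([624.6, 128.2], [23.8, 23.9], [2.3], [2.8], [[658.8, 129.6]])
([484.3, -368.3], [24.2, 22.9], [], [], [])

[array([ 460.6, -353.2,   13. ])]
```

move_arm([
  {"dx":-0.0102,"dy":-0.0354,"dz":0,"wx":0,"wy":0,"wz":3.6},
  {"dx":-0.0102,"dy":-0.0354,"dz":0,"wx":0,"wy":0,"wz":3.6},
  {"dx":-0.0102,"dy":-0.0354,"dz":0,"wx":0,"wy":0,"wz":3.6},
  {"dx":-0.0102,"dy":-0.0354,"dz":0,"wx":0,"wy":0,"wz":3.6},
  {"dx":-0.0102,"dy":-0.0354,"dz":0,"wx":0,"wy":0,"wz":3.6},
])

```text
t: 25.5
tool_pos: [573.7, -50.2, 186.2]
tcp_rot: [-0.189, 0.982, 0.0, -0.001]
contact_force: [0.5, -0.3, 0.7]
grip_width: 46.9
gripper_force: 0.0
```

move_arm([
  {"dx":-0.0102,"dy":-0.0354,"dz":0,"wx":0,"wy":0,"wz":3.6},
  {"dx":-0.0102,"dy":-0.0354,"dz":0,"wx":0,"wy":0,"wz":3.6},
  {"dx":-0.0102,"dy":-0.0354,"dz":0,"wx":0,"wy":0,"wz":3.6},
  {"dx":-0.0102,"dy":-0.0354,"dz":0,"wx":0,"wy":0,"wz":3.6},
  {"dx":-0.0102,"dy":-0.0354,"dz":0,"wx":0,"wy":0,"wz":3.6},
])

```text
t: 25.92
tool_pos: [522.7, -227.4, 186.4]
tcp_rot: [-0.34, 0.94, 0.001, -0.001]
contact_force: [0.1, 0.2, -0.2]
grip_width: 47.0
gripper_force: 0.0
```

move_arm([
  {"dx":-0.0102,"dy":-0.0354,"dz":-0.01,"wx":0,"wy":0,"wz":3.6},
  {"dx":-0.0102,"dy":-0.0354,"dz":-0.01,"wx":0,"wy":0,"wz":3.6},
  {"dx":-0.0102,"dy":-0.0354,"dz":-0.01,"wx":0,"wy":0,"wz":3.6},
  {"dx":-0.0102,"dy":-0.0354,"dz":-0.01,"wx":0,"wy":0,"wz":3.6},
])

```text
t: 26.25
tool_pos: [481.9, -368.9, 146.0]
tcp_rot: [-0.455, 0.891, 0.001, -0.0]
contact_force: [0.8, -0.6, 0.4]
grip_width: 46.6
gripper_force: 0.0
```

move_arm([
  {"dx":0,"dy":0,"dz":0,"wx":0,"wy":0,"wz":0},
  {"dx":0,"dy":0,"dz":0,"wx":0,"wy":0,"wz":0},
  {"dx":0,"dy":0,"dz":0,"wx":0,"wy":0,"wz":0},
  {"dx":0,"dy":0,"dz":0,"wx":0,"wy":0,"wz":0},
  {"dx":0,"dy":0,"dz":0,"wx":0,"wy":0,"wz":0},
])

```text
t: 26.67
tool_pos: [483.9, -366.3, 147.7]
tcp_rot: [-0.455, 0.891, -0.0, 0.0]
contact_force: [0.2, 0.5, 0.2]
grip_width: 46.6
gripper_force: 0.0
```

```bash
python3 - <<'E'
from h import *
s=cam("wrist");print(tool());print(*plugs(s,box=(400,-420,640,-180)),sep="\n")
E
```

```text
([483.9, -366.3, 147.8], 144.07, [-0.65, 0.5, 0.16, 1.23, 0.0, -1.59], [-0.1, 0.1, 0.2])
([481.8, -368.0], [23.7, 23.8], [142.2], [145.2], [[458.7, -350.0]])
```

move_arm([
  {"dx":-0.002,"dy":-0.0015,"dz":-0.035,"wx":0,"wy":0,"wz":0},
  {"dx":0,"dy":0,"dz":-0.035,"wx":0,"wy":0,"wz":0},
  {"dx":0,"dy":0,"dz":-0.035,"wx":0,"wy":0,"wz":0},
  {"dx":0,"dy":0,"dz":-0.01,"wx":0,"wy":0,"wz":0},
  {"dx":0,"dy":0,"dz":-0.005,"wx":0,"wy":0,"wz":0},
])

```text
t: 27.13
tool_pos: [479.8, -366.9, 25.0]
tcp_rot: [-0.454, 0.891, 0.002, -0.001]
contact_force: [0.7, 0.1, 0.4]
grip_width: 47.2
gripper_force: 0.0
```

move_arm([
  {"dx":0,"dy":0,"dz":0,"wx":0,"wy":0,"wz":0},
  {"dx":0,"dy":0,"dz":0,"wx":0,"wy":0,"wz":0},
  {"dx":0,"dy":0,"dz":0,"wx":0,"wy":0,"wz":0},
  {"dx":0,"dy":0,"dz":0,"wx":0,"wy":0,"wz":0},
  {"dx":0,"dy":0,"dz":0,"wx":0,"wy":0,"wz":0},
])

```text
t: 27.55
tool_pos: [482.1, -369.9, 29.1]
tcp_rot: [-0.454, 0.891, -0.001, 0.001]
contact_force: [-0.4, 0.1, -0.7]
grip_width: 46.8
gripper_force: 0.0
```

move_arm([
  {"dx":0,"dy":0,"dz":0,"wx":0,"wy":0,"wz":0},
  {"dx":0,"dy":0,"dz":0,"wx":0,"wy":0,"wz":0},
  {"dx":0,"dy":0,"dz":0,"wx":0,"wy":0,"wz":0},
  {"dx":0,"dy":0,"dz":0,"wx":0,"wy":0,"wz":0},
  {"dx":0,"dy":0,"dz":0,"wx":0,"wy":0,"wz":0},
], claw=-1)

```text
t: 27.97
tool_pos: [481.6, -369.6, 28.2]
tcp_rot: [-0.454, 0.891, -0.001, 0.0]
contact_force: [-0.5, -0.2, 5.4]
grip_width: 22.8
gripper_force: 60.2
```

move_arm([
  {"dx":0,"dy":0,"dz":0.04,"wx":0,"wy":0,"wz":0},
  {"dx":0,"dy":0,"dz":0.04,"wx":0,"wy":0,"wz":-7},
  {"dx":0,"dy":0,"dz":0.04,"wx":0,"wy":0,"wz":-7},
  {"dx":0,"dy":0,"dz":0.04,"wx":0,"wy":0,"wz":-7},
])

```text
t: 28.3
tool_pos: [480.3, -368.5, 188.0]
tcp_rot: [-0.281, 0.96, 0.001, -0.001]
contact_force: [1.6, -1.5, -1.4]
grip_width: 22.3
gripper_force: 59.6
```

move_arm([
  {"dx":0.0024,"dy":0.037,"dz":0,"wx":0,"wy":0,"wz":-7},
  {"dx":0.0024,"dy":0.037,"dz":0,"wx":0,"wy":0,"wz":-7},
  {"dx":0.0024,"dy":0.037,"dz":0,"wx":0,"wy":0,"wz":-7},
  {"dx":0.0024,"dy":0.037,"dz":0,"wx":0,"wy":0,"wz":-7},
  {"dx":0.0024,"dy":0.037,"dz":0,"wx":0,"wy":0,"wz":-7},
])

```text
t: 28.72
tool_pos: [492.3, -183.7, 186.7]
tcp_rot: [0.019, 1.0, 0.0, -0.001]
contact_force: [0.8, 0.6, -0.3]
grip_width: 22.7
gripper_force: 59.6
```

move_arm([
  {"dx":0.0024,"dy":0.037,"dz":0,"wx":0,"wy":0,"wz":-7},
  {"dx":0.0024,"dy":0.037,"dz":0,"wx":0,"wy":0,"wz":-7},
  {"dx":0.0024,"dy":0.037,"dz":0,"wx":0,"wy":0,"wz":-7},
  {"dx":0.0024,"dy":0.037,"dz":0,"wx":0,"wy":0,"wz":-7},
  {"dx":0.0024,"dy":0.037,"dz":0,"wx":0,"wy":0,"wz":-7},
])

```text
t: 29.13
tool_pos: [504.1, -8.8, 186.7]
tcp_rot: [0.302, 0.953, -0.0, -0.001]
contact_force: [0.8, 1.4, -0.8]
grip_width: 23.0
gripper_force: 59.6
```

move_arm([
  {"dx":0.0024,"dy":0.037,"dz":0,"wx":0,"wy":0,"wz":-7},
  {"dx":0.0024,"dy":0.037,"dz":0,"wx":0,"wy":0,"wz":-7},
  {"dx":0.0024,"dy":0.037,"dz":0,"wx":0,"wy":0,"wz":-7},
  {"dx":0.0024,"dy":0.037,"dz":0,"wx":0,"wy":0,"wz":-7},
  {"dx":0.0024,"dy":0.037,"dz":0,"wx":0,"wy":0,"wz":-7},
])

```text
t: 29.55
tool_pos: [515.8, 167.8, 186.7]
tcp_rot: [0.564, 0.826, -0.001, -0.0]
contact_force: [0.1, -0.3, -0.2]
grip_width: 22.9
gripper_force: 59.6
```

move_arm([
  {"dx":0.0024,"dy":0.037,"dz":0,"wx":0,"wy":0,"wz":-7},
  {"dx":0,"dy":0,"dz":-0.03,"wx":0,"wy":0,"wz":-3.8},
  {"dx":0,"dy":0,"dz":-0.03,"wx":0,"wy":0,"wz":-3.8},
  {"dx":0,"dy":0,"dz":-0.03,"wx":0,"wy":0,"wz":0},
  {"dx":0,"dy":0,"dz":0,"wx":0,"wy":0,"wz":0},
])

```text
t: 29.97
tool_pos: [513.7, 201.6, 90.5]
tcp_rot: [0.662, 0.75, -0.006, -0.003]
contact_force: [-1.3, 0.8, -1.7]
grip_width: 23.0
gripper_force: 59.6
```

move_arm([
  {"dx":0,"dy":0,"dz":0,"wx":0,"wy":0,"wz":0},
  {"dx":0,"dy":0,"dz":0,"wx":0,"wy":0,"wz":0},
  {"dx":0,"dy":0,"dz":0,"wx":0,"wy":0,"wz":0},
  {"dx":0,"dy":0,"dz":0,"wx":0,"wy":0,"wz":0},
  {"dx":0,"dy":0,"dz":0,"wx":0,"wy":0,"wz":0},
])

```text
t: 30.38
tool_pos: [520.2, 203.4, 99.1]
tcp_rot: [0.662, 0.749, 0.002, 0.001]
contact_force: [-0.5, -1.0, 0.1]
grip_width: 22.8
gripper_force: 59.6
```

```bash
python3 - <<'E'
from h import *
print(tool())
E
```

```text
([520.2, 203.4, 99.1], 7.07, [0.37, 0.44, -0.06, 1.06, 0.0, 1.82], [-0.5, -1.0, 0.1])
```

move_arm([
  {"dx":-0.0007,"dy":0.0195,"dz":0,"wx":0,"wy":0,"wz":-3.6},
  {"dx":0,"dy":0,"dz":-0.015,"wx":0,"wy":0,"wz":0},
  {"dx":0,"dy":0,"dz":-0.01,"wx":0,"wy":0,"wz":0},
  {"dx":0,"dy":0,"dz":0,"wx":0,"wy":0,"wz":0},
  {"dx":0,"dy":0,"dz":0,"wx":0,"wy":0,"wz":0},
])

```text
t: 30.8
tool_pos: [517.5, 222.0, 71.8]
tcp_rot: [0.685, 0.728, -0.001, -0.0]
contact_force: [0.7, 0.6, -1.3]
grip_width: 22.7
gripper_force: 59.6
```

move_arm([
  {"dx":0,"dy":0,"dz":0,"wx":0,"wy":0,"wz":0},
  {"dx":0,"dy":0,"dz":0,"wx":0,"wy":0,"wz":0},
  {"dx":0,"dy":0,"dz":0,"wx":0,"wy":0,"wz":0},
  {"dx":0,"dy":0,"dz":0,"wx":0,"wy":0,"wz":0},
  {"dx":0,"dy":0,"dz":0,"wx":0,"wy":0,"wz":0},
])

```text
t: 31.22
tool_pos: [518.4, 222.6, 72.7]
tcp_rot: [0.685, 0.728, 0.0, 0.0]
contact_force: [0.4, -0.3, -0.4]
grip_width: 23.1
gripper_force: 59.6
```

```bash
python3 - <<'E'
from h import *
print(tool())
E
```

```text
([518.4, 222.6, 72.7], 3.48, [0.41, 0.48, -0.08, 1.01, 0.0, 1.92], [0.4, -0.3, -0.4])
```

move_arm([
  {"dx":0.001,"dy":0.0004,"dz":-0.003,"wx":0,"wy":0,"wz":0},
  {"dx":0,"dy":0,"dz":-0.002,"wx":0,"wy":0,"wz":0},
  {"dx":0,"dy":0,"dz":0,"wx":0,"wy":0,"wz":0},
  {"dx":0,"dy":0,"dz":0,"wx":0,"wy":0,"wz":0},
  {"dx":0,"dy":0,"dz":0,"wx":0,"wy":0,"wz":0},
])

```text
t: 31.63
tool_pos: [519.1, 223.0, 67.1]
tcp_rot: [0.685, 0.728, -0.0, -0.0]
contact_force: [0.5, -0.0, -0.4]
grip_width: 23.0
gripper_force: 59.6
```

move_arm([
  {"dx":0,"dy":0,"dz":0,"wx":0,"wy":0,"wz":0},
  {"dx":0,"dy":0,"dz":0,"wx":0,"wy":0,"wz":0},
  {"dx":0,"dy":0,"dz":0,"wx":0,"wy":0,"wz":0},
  {"dx":0,"dy":0,"dz":0,"wx":0,"wy":0,"wz":0},
])

```text
t: 31.97
tool_pos: [519.1, 223.0, 67.3]
tcp_rot: [0.685, 0.728, -0.0, -0.0]
contact_force: [1.4, 0.9, -0.2]
grip_width: 23.2
gripper_force: 59.6
```

move_arm([
  {"dx":0,"dy":0,"dz":0,"wx":0,"wy":0,"wz":0},
  {"dx":0,"dy":0,"dz":0,"wx":0,"wy":0,"wz":0},
  {"dx":0,"dy":0,"dz":0,"wx":0,"wy":0,"wz":0},
  {"dx":0,"dy":0,"dz":0,"wx":0,"wy":0,"wz":0},
  {"dx":0,"dy":0,"dz":0,"wx":0,"wy":0,"wz":0},
], claw=0.1)

```text
t: 32.38
tool_pos: [519.3, 223.0, 67.4]
tcp_rot: [0.685, 0.728, 0.0, 0.0]
contact_force: [0.4, 0.4, 0.5]
grip_width: 46.7
gripper_force: 0.0
```

move_arm([
  {"dx":0,"dy":0,"dz":0.03,"wx":0,"wy":0,"wz":0},
  {"dx":0,"dy":0,"dz":0.04,"wx":0,"wy":0,"wz":0},
  {"dx":0,"dy":0,"dz":0.04,"wx":0,"wy":0,"wz":0},
  {"dx":0,"dy":0,"dz":0.04,"wx":0,"wy":0,"wz":0},
  {"dx":0,"dy":0,"dz":0.04,"wx":0,"wy":0,"wz":0},
])

```text
t: 32.8
tool_pos: [518.8, 222.8, 259.3]
tcp_rot: [0.685, 0.728, 0.0, 0.0]
contact_force: [0.6, 0.2, 0.5]
grip_width: 46.9
gripper_force: 0.0
```

move_arm([
  {"dx":0.005,"dy":-0.03,"dz":0,"wx":0,"wy":0,"wz":7},
  {"dx":0.005,"dy":-0.03,"dz":0,"wx":0,"wy":0,"wz":7},
  {"dx":0.005,"dy":-0.03,"dz":0,"wx":0,"wy":0,"wz":7},
  {"dx":0.005,"dy":-0.03,"dz":0,"wx":0,"wy":0,"wz":7},
  {"dx":0,"dy":-0.03,"dz":0,"wx":0,"wy":0,"wz":7},
])

```text
t: 33.22
tool_pos: [539.8, 71.8, 257.4]
tcp_rot: [0.432, 0.902, 0.0, 0.0]
contact_force: [0.3, -0.6, -0.2]
grip_width: 46.8
gripper_force: 0.0
```

move_arm([
  {"dx":0,"dy":0,"dz":0,"wx":0,"wy":0,"wz":7},
  {"dx":0,"dy":0,"dz":0,"wx":0,"wy":0,"wz":7},
  {"dx":0,"dy":0,"dz":0,"wx":0,"wy":0,"wz":7},
  {"dx":0,"dy":0,"dz":0,"wx":0,"wy":0,"wz":7},
  {"dx":0,"dy":0,"dz":0,"wx":0,"wy":0,"wz":0},
])

```text
t: 33.63
tool_pos: [539.2, 72.8, 257.4]
tcp_rot: [0.203, 0.979, 0.0, 0.0]
contact_force: [-0.2, 0.4, -0.2]
grip_width: 46.9
gripper_force: 0.0
```

move_arm([
  {"dx":0,"dy":0,"dz":0,"wx":0,"wy":0,"wz":0},
  {"dx":0,"dy":0,"dz":0,"wx":0,"wy":0,"wz":0},
  {"dx":0,"dy":0,"dz":0,"wx":0,"wy":0,"wz":0},
  {"dx":0,"dy":0,"dz":0,"wx":0,"wy":0,"wz":0},
])

```text
t: 33.97
tool_pos: [539.2, 73.2, 257.3]
tcp_rot: [0.204, 0.979, 0.0, -0.0]
contact_force: [-0.3, 0.8, -0.2]
grip_width: 46.8
gripper_force: 0.0
```

```bash
python3 - <<'E'
from h import *
s=cam("wrist");save(s,"w8");print(tool());print(*plugs(s,base=45,box=(450,60,700,290)),sep="\n")
red,_,gr=masks(s)
for q in cc(red,0,0,640,480,15):
    w=onplane(s,q[0],76)[0]; print(q,w,np.degrees(np.arctan2(w[1]+54,w[0]-586.7))-3.4)
t=cam("top");print([(q[1],onplane(t,q[0],22)[0].round(1)) for q in cc(masks(t)[2],370,185,395,210,30)],plugs(t,box=(400,-420,640,-180)))
E
```

```text
([539.2, 73.1, 257.3], 66.45, [0.13, 0.32, 0.18, 1.43, 0.0, 0.55], [-0.1, 0.1, 0.1])
([519.1, 221.5], [24.0, 24.4], [3.8], [3.7], [[552.2, 223.7]])
([525.4, 122.7], [24.0, 23.9], [3.0], [3.8], [[558.3, 124.4]])
([624.8, 128.4], [24.2, 24.0], [2.5], [2.3], [[662.0, 130.0]])
(array([483.84848485, 312.54545455]), 33) [690.81088529 177.96796802  76.        ] 62.42870430590475
(array([262.78181818, 374.05454545]), 55) [668.89570293 -47.92265378  76.        ] 0.8286132989450121
[(135, array([ 655.2, -184.4,   22. ]))] []
```

View pics/w8.png

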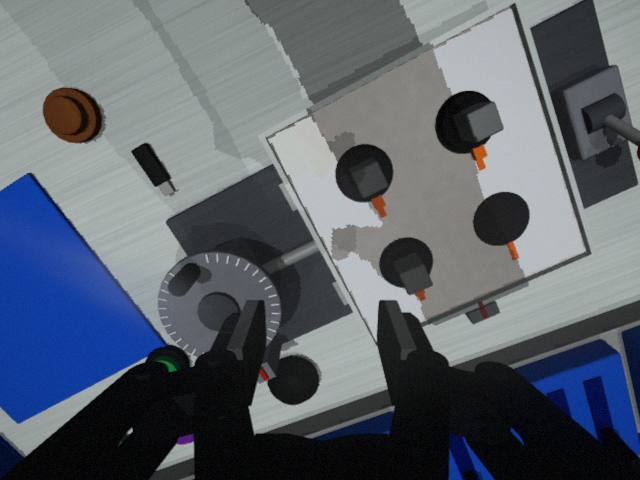

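All three plugs are seated and keyed within about 1 mm, and the mat is empty. The candidates for the button are green (172,362), purple (183,437) and brown (73,113); green fits. I'll move over it and confirm with a crop.

move_arm([
  {"dx":0.014,"dy":-0.032,"dz":-0.005,"wx":0,"wy":0,"wz":5},
  {"dx":0.014,"dy":-0.032,"dz":-0.005,"wx":0,"wy":0,"wz":5},
  {"dx":0.014,"dy":-0.032,"dz":-0.005,"wx":0,"wy":0,"wz":5},
  {"dx":0.014,"dy":-0.032,"dz":-0.005,"wx":0,"wy":0,"wz":5},
  {"dx":0.014,"dy":-0.032,"dz":-0.005,"wx":0,"wy":0,"wz":5},
], claw=-1)

```text
t: 34.48
tool_pos: [609.7, -88.3, 232.2]
tcp_rot: [-0.015, 1.0, 0.0, 0.0]
contact_force: [0.9, 0.1, 0.9]
grip_width: 0.0
gripper_force: 0.0
```

move_arm([
  {"dx":0.014,"dy":-0.032,"dz":-0.01,"wx":0,"wy":0,"wz":0},
  {"dx":0.014,"dy":-0.032,"dz":-0.02,"wx":0,"wy":0,"wz":0},
  {"dx":0.008,"dy":-0.031,"dz":-0.03,"wx":0,"wy":0,"wz":0},
  {"dx":0,"dy":0,"dz":-0.03,"wx":0,"wy":0,"wz":0},
  {"dx":0,"dy":0,"dz":0,"wx":0,"wy":0,"wz":0},
])

```text
t: 34.9
tool_pos: [640.5, -181.4, 135.6]
tcp_rot: [-0.011, 1.0, 0.002, -0.006]
contact_force: [-0.5, 0.9, -2.1]
grip_width: -0.1
gripper_force: 0.0
```

move_arm([
  {"dx":0,"dy":0,"dz":0,"wx":0,"wy":0,"wz":0},
  {"dx":0,"dy":0,"dz":0,"wx":0,"wy":0,"wz":0},
  {"dx":0,"dy":0,"dz":0,"wx":0,"wy":0,"wz":0},
  {"dx":0,"dy":0,"dz":0,"wx":0,"wy":0,"wz":0},
])

```text
t: 35.23
tool_pos: [646.4, -179.6, 147.0]
tcp_rot: [-0.014, 1.0, -0.001, 0.002]
contact_force: [0.7, -0.4, 0.0]
grip_width: 0.1
gripper_force: 0.0
```

```bash
python3 - <<'E'
from h import *
s=cam("wrist");print(tool(),proj(s,[652.1,-182,22]));save(s,"w9",(170,180,470,480),1.6)
print([(q,onplane(s,q[0],22)[0].round(1)) for q in cc(masks(s)[2],0,0,640,480,80)])
d=world(s,np.ones((480,640),bool));k=d[(abs(d[:,2]-22)<4)&(np.hypot(d[:,0]-652,d[:,1]+182)<30)];print(len(k),k.mean(0) if len(k) else 0)
E
```

```text
([646.2, -179.7, 146.6], 91.57, [-0.27, 0.62, 0.37, 1.31, 0.0, -0.3], [-0.4, 0.4, -1.1]) [[317.87850614 238.84225089]]
[((array([316.50856793, 239.45287638]), 1634), array([ 652.6, -183. ,   22. ])), ((array([127.38004896, 366.53304774]), 1634), array([ 768.9, -338.6,   22. ]))]
1668 [ 652.56108694 -182.68705164   21.63841918]
```

View pics/w9.png

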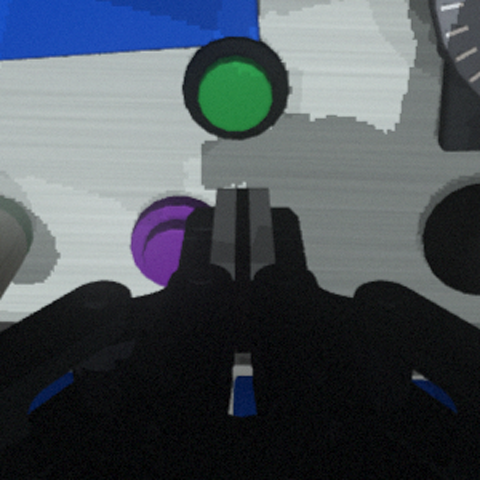

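The green button on its black housing is at crop (235,88), world (652.6,-182.8). The purple one is at crop (168,240). Pressing the green one.

move_arm([
  {"dx":0.0064,"dy":-0.0031,"dz":-0.035,"wx":0,"wy":0,"wz":0},
  {"dx":0,"dy":0,"dz":-0.035,"wx":0,"wy":0,"wz":0},
  {"dx":0,"dy":0,"dz":-0.03,"wx":0,"wy":0,"wz":0},
  {"dx":0,"dy":0,"dz":-0.005,"wx":0,"wy":0,"wz":0},
  {"dx":0,"dy":0,"dz":0,"wx":0,"wy":0,"wz":0},
])

```text
t: 35.7
tool_pos: [649.5, -182.5, 37.1]
tcp_rot: [-0.013, 1.0, 0.001, -0.002]
contact_force: [-0.3, 0.3, 0.9]
grip_width: 0.3
gripper_force: 0.0
```

move_arm([
  {"dx":0,"dy":0,"dz":0,"wx":0,"wy":0,"wz":0},
  {"dx":0,"dy":0,"dz":0,"wx":0,"wy":0,"wz":0},
  {"dx":0,"dy":0,"dz":0,"wx":0,"wy":0,"wz":0},
  {"dx":0,"dy":0,"dz":0,"wx":0,"wy":0,"wz":0},
])

```text
t: 36.03
tool_pos: [652.8, -183.9, 41.4]
tcp_rot: [-0.013, 1.0, -0.001, 0.002]
contact_force: [-0.8, -0.5, 0.3]
grip_width: 0.0
gripper_force: 0.0
```

move_arm([
  {"dx":0,"dy":0,"dz":-0.012,"wx":0,"wy":0,"wz":0},
  {"dx":0,"dy":0,"dz":-0.006,"wx":0,"wy":0,"wz":0},
  {"dx":0,"dy":0,"dz":-0.004,"wx":0,"wy":0,"wz":0},
  {"dx":0,"dy":0,"dz":-0.002,"wx":0,"wy":0,"wz":0},
  {"dx":0,"dy":0,"dz":0,"wx":0,"wy":0,"wz":0},
])

```text
t: 36.45
tool_pos: [651.4, -183.6, 16.1]
tcp_rot: [-0.013, 1.0, -0.0, 0.0]
contact_force: [-2.1, 1.2, 8.9]
grip_width: 0.2
gripper_force: 4.3
```

move_arm([
  {"dx":0,"dy":0,"dz":-0.002,"wx":0,"wy":0,"wz":0},
  {"dx":0,"dy":0,"dz":0,"wx":0,"wy":0,"wz":0},
  {"dx":0,"dy":0,"dz":0,"wx":0,"wy":0,"wz":0},
])

```text
t: 36.7
tool_pos: [651.4, -183.6, 15.9]
tcp_rot: [-0.013, 1.0, -0.0, 0.001]
contact_force: [-5.5, 1.0, 16.0]
grip_width: -0.1
gripper_force: 8.2
```

The button is bottomed at 15.9 mm with 16 N. Now I'll lift clear, look once more and hand in.

move_arm([
  {"dx":0,"dy":0,"dz":0.03,"wx":0,"wy":0,"wz":0},
  {"dx":0,"dy":0,"dz":0.04,"wx":0,"wy":0,"wz":0},
  {"dx":0,"dy":0,"dz":0.04,"wx":0,"wy":0,"wz":0},
  {"dx":0,"dy":0,"dz":0.04,"wx":0,"wy":0,"wz":0},
  {"dx":-0.02,"dy":0,"dz":0.03,"wx":0,"wy":0,"wz":0},
])

```text
t: 37.12
tool_pos: [633.9, -183.4, 195.2]
tcp_rot: [-0.014, 1.0, -0.0, 0.002]
contact_force: [0.2, 0.1, 0.6]
grip_width: -0.1
gripper_force: 0.0
```

move_arm([
  {"dx":-0.03,"dy":0.02,"dz":0.02,"wx":0,"wy":0,"wz":0},
  {"dx":-0.03,"dy":0.02,"dz":0.02,"wx":0,"wy":0,"wz":0},
  {"dx":-0.03,"dy":0.02,"dz":0.02,"wx":0,"wy":0,"wz":0},
  {"dx":0,"dy":0,"dz":0,"wx":0,"wy":0,"wz":0},
  {"dx":0,"dy":0,"dz":0,"wx":0,"wy":0,"wz":0},
])

```text
t: 37.53
tool_pos: [540.7, -122.9, 254.6]
tcp_rot: [-0.014, 1.0, -0.0, 0.001]
contact_force: [0.7, -1.1, -1.4]
grip_width: -0.3
gripper_force: 0.0
```

```bash
python3 - <<'E'
from h import *
s=cam("side");save(s,"end");t=cam("top")
print(*plugs(t,base=45,box=(450,60,700,290)),sep="\n");print(plugs(t,box=(400,-420,640,-180)))
r=masks(t)[0];print([(q[0],onplane(t,q[0],91)[0]) for q in cc(r,150,200,200,265,8)],[(q[0],onplane(t,q[0],76)[0]) for q in cc(r,300,180,365,245,8)])
E
```

```text
([521.3, 219.3], [24.1, 24.4], [5.9], [10.1], [[553.9, 222.6]])
([527.5, 121.3], [22.7, 24.0], [2.5], [0.6], [[561.2, 122.8]])
([627.1, 126.2], [24.2, 22.8], [2.4], [1.7], [[659.7, 127.6]])
[]
[(array([170.82352941, 218.97647059]), array([596.97761941, 340.60572964,  91.        ]))] [(array([331.8, 188.9]), array([666.86852294, -51.47746249,  76.        ])), (array([332.92307692, 202.23076923]), array([633.17768501, -53.32569305,  76.        ]))]
```

View pics/end.png

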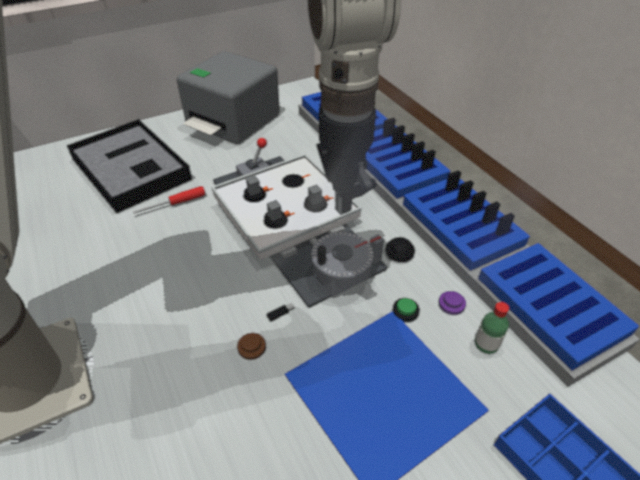

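The side view shows three plugs standing on the carriage at (254,190), (276,215) and (315,198). The lever is over, the line is on the pointer, the mat is empty and the arm is clear.

```bash
python3 -c "
from plant import *
print(job_done())"
```

```text
the job is handed in; nothing more can be done
None
```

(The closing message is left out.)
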